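# Chase the thread of a clamp nut with a hand tap

### The arm

A 6-joint arm with a two-finger parallel gripper is mounted at the origin on a cart in front of the work surface, level with it; the furniture and walls round the work are solid. World frame = base frame: x ahead of the robot, y to its left, z up, the work surface at z = 0. Lengths are in m, angles in rad, forces in N, time in s.
With the tool pointing down it reaches from about 0.25 to 0.775 m from the base axis. Payload 4 kg.
Tool frame: the origin (TCP) lies midway between the tips of the shut fingers; the grasp point (between the pads) lies 19 mm behind it (robot.tcp_to_grasp is the distance from the TCP to the grasp point, in m); x points along the fingers, y is the direction in which the jaws open and shut, and the axes are right-handed (so a half turn about x gives the same grasp; the last joint's range is limited). The gripper opens to 94 mm and grips with 3 to 60 N. Pads are 16 mm wide; open, the fingers measure 119 mm over their backs; the gripper's body (75 mm by 177 mm) begins 78 mm behind the grasp point.
Start: joints at [1.071, 0.087, 1.371, -0, 1.684, -0.103], TCP at [0.213, 0.507, 0.206] pointing down, gripper open.
Joint ranges: [-3.1, 3.1], [-0.76, 2.03], [0.27, 2.55], [-1.08, 4.22], [0.17, 2.65], [-2.57, 2.57]. Speed limits (rad/s): [2.79, 2.79, 3.14, 3.14, 3.14, 3.14].

### API

Orientations are given as [roll, pitch, yaw] about the fixed x, y, z axes, in that order (R = Rz(yaw) Ry(pitch) Rx(roll)).
In Python, from bench import robot gives the robot as it stands.
- The arm moves only by the tool send_rows, never from a script. Its argument "increments" is a list of rows, each a list of 5 numbers: the opening, from -1 (shut) to 1 (fully open), so that 0 is half open, then the shift along the tool's x, y, z in m, then the turn about the tool's x in rad. In form: [[hand, tx, ty, tz, roll], ...]. A call has 1 to 5 rows; each row is the pose to reach, as a shift and turn from the pose commanded when the call began, along the tool's axes at that moment; what a row does not reach only later rows make up. A row lasts 1/12 s, in which the tool goes at most 41.7 mm and 7.16 degrees, less where a joint would pass 70% of its speed; a pose out of reach is approached as far as the arm can. A call with a gripper value outside its range is refused whole. The fingers move at their own pace and stop on an object; the grip force is fixed at half the most. Time passes only in rows, so rows that repeat a pose let the fingers close. It gives the time, the measured TCP pose, the force and the opening at its end, in the units of the state.
- robot.get_obs(): the state, without advancing time (a new reading comes with each control period).
- robot.snapshot(name): name is "scene" or "top" or "wrist"; returns a dict with "image" (384x512x3 uint8, red, green, blue), "intrinsics" (3x3 intrinsics, pixels), "k1" (the pictures are not rectified: a ray, as slopes to the right and down, at radius r is drawn at 1 + k1 r^2 times it, then the intrinsics apply), "world_from_camera" (4x4, takes a point from camera to world coordinates). Camera axes: x right, y down, z forward; pixel columns grow to the right and rows downward; lengths in m; the calibration is good to about 2 mm. A picture is of the moment at which its call begins. There is no depth.
- robot.close_job(): hands the job in, once; it reports no verdict.
The state is a dict: "time": time; "joint_positions": joint angles; "qvel": joint speeds; "joint_torque": joint torques, N m; "tool_pos": TCP position; "ee_rot": TCP orientation; "wrist_force": force on the tool from outside, world axes, zero at the start; "wrist_torque": the same for the moment, N m; "width": finger opening in m.
Only numpy, scipy, OpenCV 4.12 (cv2) and the standard library are available. Lean on these libraries where they do the work, as an engineer would, in place of code of your own. Each camera call takes 0.05 s, during which the arm holds its last target.

### The job

The tap is already started in the brass nut held in the vise. Fit the T-handle tap wrench squarely on the tap's square end and run the tap in clockwise, half a turn forward and a quarter turn back each time to clear the thread, until you feel it bottom in the hole; do not force the tap by twisting or pushing it sideways, it snaps easily. Leave the wrench standing on the tap, and leave the other things on the bench where they are.

Things in the scene. Friction and masses are not known exactly. Their poses are not given: they have to be found in the camera images.
- nut_boss (a point): Centre of the top of the round brass boss (28 mm across) of the nut held in a grey steel vise, 52 mm over the bench. The vise is fixed: 56 x 150 mm, jaws 42 mm high, long side along y. The tap stands in the boss and leans about this point under side load, 45 N m/rad: at 0.03 rad (about 15 N at the wrench's head) it breaks.
- tap_square (a point): Centre of the top face of the tap's steel square end: 11 mm wide, 17 mm long, its top 3 mm tapering to 7 mm; below it a round shank. z up, x and y square to the flats; turns with the tap. 90 to 91 mm over the bench at the start; clockwise from above screws it in, 4 mm a turn. Takes 0.2 N m either way, stays put; the hole ends 0.84 to 1.04 turn past the start: a dead stop.
- tap_thread (a point): Point on the tap's axis where its thread leaves the nut: up to 0.8 mm under the boss top at the start, 4.14 mm under it when the tap has bottomed; sinks and rises with the tap, 4 mm a turn, and turns with it (it does not lean).
- tap_shank (a joint): Elastic wind-up of the tap between square end and thread, rad: 6 N m/rad, plus when driven clockwise, about 0.03 in free turning. Beyond 0.08 rad (0.48 N m) either way the tap snaps.
- wrench_head (a point): Centre of the round knurled steel head of the loose T-handle tap wrench, where to grip it: 24 mm across, 40 mm tall, this point 66 mm over the wrench's foot, 20 mm under its top. z up along the wrench. An 8 mm cross bar, 122 mm long, runs along y 30 mm under this point. About 0.22 kg; stands upright on the bench at the start.
- wrench_mouth (a point): Centre of the wrench's foot (30 mm across) and mouth of its square socket: 12 mm wide, 15 mm deep, flats square to x and y, so it fits the tap in any of four positions, with about 0.1 rad of play each way. Fully seated, the square's top meets the socket's floor and this point is 15 mm under tap_square.
- salve_mid (a point): Centre of a loose cream salve tin with a white lid, 64 mm across, 56 mm high: a bystander.
- pad_mid (a point): Centre of a loose cream note pad lying flat, 42 x 43 x 10 mm: a bystander.
- round_mid (a point): Centre of a loose flat round white tin, 39 mm across, 13 mm high: a bystander.

How it is judged:
On the way, in this order (a step that is already met when the one before it is completed fails the run):
1. the wrench is seated on the tap's square (at least 10 of 15 mm on) before the tap is turned in (z of wrench_mouth in the frame of tap_square below -0.01 m and horizontal distance between wrench_mouth and tap_square below 0.004 m and distance of tap_thread from where it was at the start of the episode below 0.00064 m), for 0.2 s.
2. the tap is turned in about half a turn from the start (at least 0.43) (distance of tap_thread from where it was at the start of the episode above 0.00172 m), for 0.1 s.
3. it is backed off about a quarter turn, to at most 0.33 turn from the start (running on past 0.70 turn instead spoils the run) ((distance of tap_thread from where it was at the start of the episode below 0.00134 m or distance of tap_thread from where it was at the start of the episode above 0.0028 m)), for 0.1 s.
4. it is turned in another half turn, to at least 0.67 turn from the start (distance of tap_thread from where it was at the start of the episode above 0.00267 m), for 0.1 s.
5. it is backed off about a quarter turn again, to at most 0.57 turn from the start (running on to the bottom instead spoils the run) ((distance of tap_thread from where it was at the start of the episode below 0.00229 m or z of tap_thread in the frame of nut_boss below -0.00404 m)), for 0.1 s.
6. it is turned in to the bottom of the hole (z of tap_thread in the frame of nut_boss below -0.00404 m), for 0.1 s.
At the end, for the whole second after the job is handed in: The tap is bottomed in the nut (within 9 degrees of the stop: the point where its thread leaves the nut at least 4.04 mm under the boss top) and the wrench stands released on its square: at least 10 of 15 mm on, within 4 mm of centre, leaning less than 0.2 rad (z of tap_thread in the frame of nut_boss below -0.00404 m and z of wrench_mouth in the frame of tap_square below -0.01 m and horizontal distance between wrench_mouth and tap_square below 0.004 m and angle between wrench_head's own z axis and vertical below 0.2 rad); the robot touches nothing.
It fails at once if the tap is over-twisted (wind-up beyond 0.08 rad, 0.48 N m) and snaps (value of joint tap_shank above 0.08 rad or value of joint tap_shank below -0.08 rad).
It fails at once if the tap is pushed sideways until it leans 0.03 rad, and snaps (angle between tap_square's own z axis and vertical above 0.03 rad).
It fails at once if the salve tin, the note pad or the round tin is shifted by more than 20 mm (distance of any of salve_mid, pad_mid, round_mid from where it was at the start of the episode above 0.02 m).
It also fails if it takes over 72 s, if anything falls off the work surface, if the arm or the gripper's body presses on something with over 40 N, if the wrist force passes 120 N, or if a joint passes its speed limit or range.

## Working session

There is one attempt and no reset: what is moved stays moved. The work goes in short steps, Python scripts to look and compute and a tool call to move; the robot and the scene stay as the last step left them, time stands still between calls to the robot, and variables do not carry over. Pictures are saved under pics/ and viewed, and the job is handed in when it is done.

Besides the shell and the picture viewer there is one more tool, called in YAML: its name, and indented under it one key for each argument. send_rows: Moves the arm, as the interface text tells. Its arguments: {"type":"object","properties":{"increments":{"type":"array"}},"required":["increments"]}

```bash
mkdir -p pics; ls; cat > h.py <<'E'
import numpy as np,cv2
from bench import robot
def snap(n,f):
    s=robot.snapshot(n); cv2.imwrite('pics/'+f,s['image'][:,:,::-1]); np.savez('pics/'+f[:-4]+'.npz',im=s['image'],K=s['intrinsics'],k1=s['k1'],T=s['world_from_camera']); return s
def load(f):
    d=np.load('pics/'+f+'.npz'); return dict(image=d['im'],intrinsics=d['K'],k1=float(d['k1']),world_from_camera=d['T'])
def ray(s,u,v):
    K=np.array(s['intrinsics']);x=(u-K[0,2])/K[0,0];y=(v-K[1,2])/K[1,1]
    rd=np.hypot(x,y);r=rd
    for _ in range(30): r=rd/(1+s['k1']*r*r)
    f=r/rd if rd>0 else 1
    T=np.array(s['world_from_camera']);d=T[:3,:3]@np.array([x*f,y*f,1]);return T[:3,3],d
def onz(s,u,v,z):
    o,d=ray(s,u,v);return o+d*(z-o[2])/d[2]
def proj(s,p):
    T=np.array(s['world_from_camera']);c=T[:3,:3].T@(np.array(p)-T[:3,3]);x,y=c[:2]/c[2];f=1+s['k1']*(x*x+y*y);K=np.array(s['intrinsics'])
    return K[0,0]*x*f+K[0,2],K[1,1]*y*f+K[1,2]
def st():
    o=robot.get_obs()
    for k in o: print(k,np.round(o[k],4))
E
python3 - <<'E'
from h import *
st()
for n in ['scene','top','wrist']:
    s=snap(n,n+'0.png');print(n,np.round(s['intrinsics'],1).tolist(),s['k1'],np.round(s['world_from_camera'],3).tolist())
E
```

```text
pics
time 0.0
joint_positions [ 1.0709  0.0879  1.3722 -0.      1.6836 -0.1031]
qvel [-0.0005 -0.0007 -0.     -0.0007  0.0001  0.0014]
joint_torque [ 4.00000e-04 -3.40189e+01 -3.02423e+01  7.18000e-02  3.32000e-02
 -2.00000e-04]
tool_pos [0.2123 0.5068 0.2043]
ee_rot [-1.661   1.5687 -2.0578]
wrist_force [ 0.4068 -0.5282 -1.104 ]
wrist_torque [-0.0239  0.0191 -0.0359]
width 0.0942
scene [[495.5, 0.0, 248.4], [0.0, 495.5, 193.7], [0.0, 0.0, 1.0]] -0.1432383889841581 [[0.895, -0.296, 0.333, 0.134], [-0.445, -0.625, 0.641, -0.889], [0.018, -0.723, -0.691, 1.057], [0.0, 0.0, 0.0, 1.0]]
top [[432.4, 0.0, 256.0], [0.0, 432.4, 198.6], [0.0, 0.0, 1.0]] -0.06017544236678013 [[-0.019, -0.995, 0.094, 0.505], [-1.0, 0.02, 0.011, 0.002], [-0.013, -0.094, -0.996, 1.153], [0.0, 0.0, 0.0, 1.0]]
wrist [[329.9, 0.0, 256.2], [0.0, 329.9, 190.1], [0.0, 0.0, 1.0]] -0.010094182728661917 [[0.386, 0.889, 0.247, 0.139], [0.922, -0.371, -0.106, 0.536], [-0.003, 0.269, -0.963, 0.383], [0.0, 0.0, 0.0, 1.0]]
```

View pics/scene0.png

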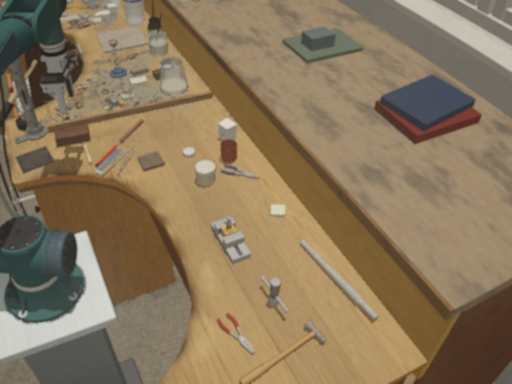

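View pics/top0.png

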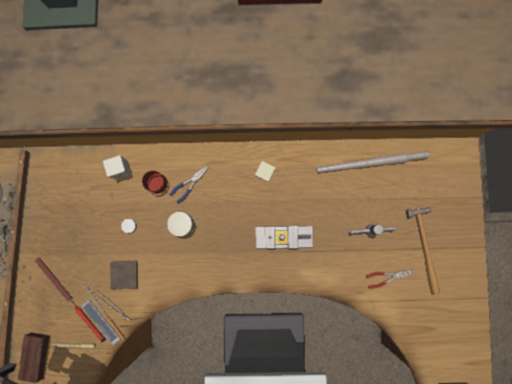

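View pics/wrist0.png

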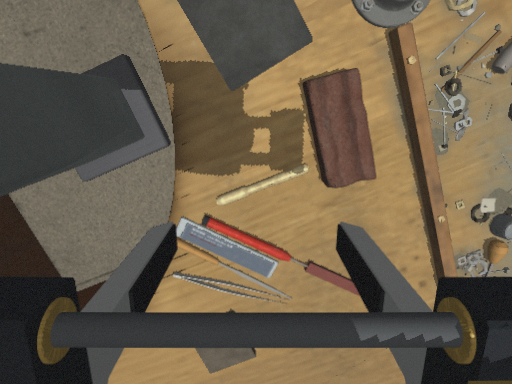

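```bash
python3 - <<'E'
from h import *
t=load('top0');s=load('scene0')
a=cv2.resize(t['image'][205:275,240:420],None,fx=4.4,fy=4.4,interpolation=cv2.INTER_CUBIC)
b=cv2.resize(s['image'][205:325,200:300],None,fx=4.8,fy=4.8,interpolation=cv2.INTER_CUBIC)
cv2.imwrite('pics/ztop.png',a[:,:,::-1]);cv2.imwrite('pics/zsc.png',b[:,:,::-1])
for n,u,v,z in [('boss',282,238,.09),('wrenchtop',376,230,.086),('bar L',349,232,.036),('bar R',396,230,.036),('salve',180,222,.056),('pad',265,171,.01),('round',128,226,.013)]:
    print(n,np.round(onz(t,u,v,z),4))
E
```

```text
boss [ 0.5069 -0.0482  0.09  ]
wrenchtop [ 0.5219 -0.2808  0.086 ]
bar L [ 0.519  -0.2239  0.036 ]
bar R [ 0.5215 -0.3461  0.036 ]
salve [0.5523 0.2088 0.056 ]
pad [ 0.6863 -0.0109  0.01  ]
round [0.546  0.3561 0.013 ]
```

View pics/ztop.png

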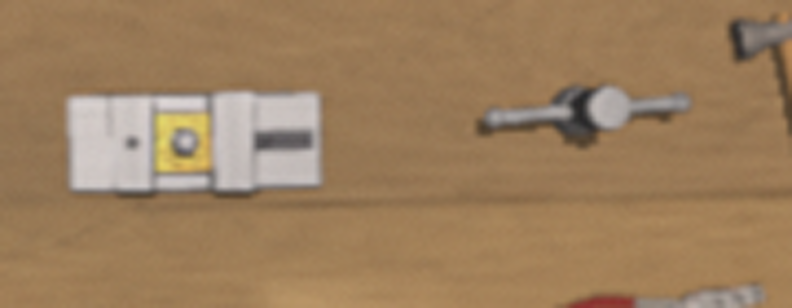

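View pics/zsc.png

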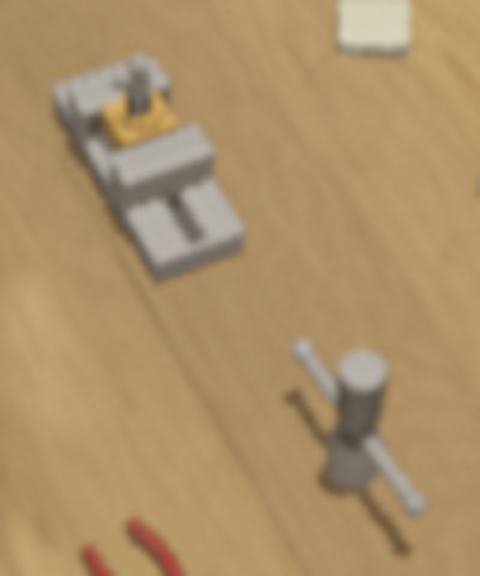

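```bash
cat >> h.py <<'E'
from scipy.spatial.transform import Rotation as Ro
def pose():
    o=robot.get_obs(); return np.array(o['tool_pos']),Ro.from_euler('xyz',o['ee_rot']).as_matrix(),o
def go(target,yawd=0):
    "shift in tool axes to get to world target"
    p,R,o=pose(); d=R.T@(np.array(target)-p); print('shift tool',np.round(d,4),'J',np.round(o['joint_positions'],3)); return d
E
python3 - <<'E'
from h import *
w=load('wrist0');p,R,o=pose();print(np.round(R,3))
T=w['world_from_camera'];print('cam in tool',R.T@(T[:3,3]-p)); print(np.round(R.T@T[:3,:3],3))
for z in (0,.09): print(onz(w,256,190,z),z)
go([.5,-.05,.2]);go([.4,-.1,.2])
E
```

```text
[[-0.001  0.386  0.922]
 [-0.001  0.922 -0.386]
 [-1.    -0.002 -0.   ]]
cam in tool [-0.17868527 -0.00133879 -0.07886289]
[[ 0.001 -0.269  0.963]
 [ 1.     0.    -0.001]
 [-0.     0.963  0.269]]
[0.2373104  0.49392393 0.        ] 0
[0.21428028 0.50390329 0.09      ] 0.09
shift tool [ 0.0052 -0.4025  0.4805] J [ 1.071  0.088  1.372  0.     1.684 -0.103]
shift tool [ 0.0053 -0.4872  0.4076] J [ 1.071  0.088  1.372  0.     1.684 -0.103]
```

send_rows:
  increments:
    - [1,0,-0.027,0.032,0]
    - [1,0,-0.053,0.065,0]
    - [1,0,-0.08,0.097,0]
    - [1,0,-0.106,0.13,0]
    - [1,0,-0.133,0.162,0]

```text
time: 0.57
tool_pos: [0.3103, 0.3214, 0.2051]
ee_rot: [-1.442, 1.57, -1.837]
wrist_force: [0.8, -0.0, 0.5]
width: 0.0941
```

send_rows:
  increments:
    - [1,0,-0.027,0.032,0]
    - [1,0,-0.053,0.065,0]
    - [1,0,-0.08,0.097,0]
    - [1,0,-0.106,0.13,0]
    - [1,0,-0.133,0.162,0]

```text
time: 0.98
tool_pos: [0.4078, 0.1371, 0.2054]
ee_rot: [1.018, 1.57, 0.621]
wrist_force: [0.4, -0.2, -0.1]
width: 0.0939
```

send_rows:
  increments:
    - [1,0,-0.027,0.032,0]
    - [1,0,-0.053,0.065,0]
    - [1,0.02,-0.08,0.097,0]
    - [1,0.03,-0.106,0.13,0]
    - [1,0.04,-0.133,0.162,0]

```text
time: 1.4
tool_pos: [0.502, -0.0412, 0.1663]
ee_rot: [2.795, 1.57, 2.398]
wrist_force: [1.8, -0.0, 0.3]
width: 0.0938
```

```bash
python3 - <<'E'
from h import *
st();go([.507,-.048,.15])
snap('wrist','w1.png')
E
```

```text
time 1.4
joint_positions [-1.9470e-01 -4.6000e-03  1.5433e+00  4.0000e-04  1.6035e+00 -1.3683e+00]
qvel [-0.7898  0.594  -0.3546  0.0051 -0.2479 -0.7855]
joint_torque [  1.7911 -32.5761 -28.4566  -0.2117   0.4192   0.6236]
tool_pos [ 0.502  -0.0412  0.1663]
ee_rot [2.795  1.57   2.3978]
wrist_force [ 1.7727 -0.0203  0.2987]
wrist_torque [0.0824 0.0021 0.0351]
width 0.0938
shift tool [ 0.0163 -0.0044  0.0073] J [-0.195 -0.005  1.543  0.     1.604 -1.368]
```

View pics/w1.png

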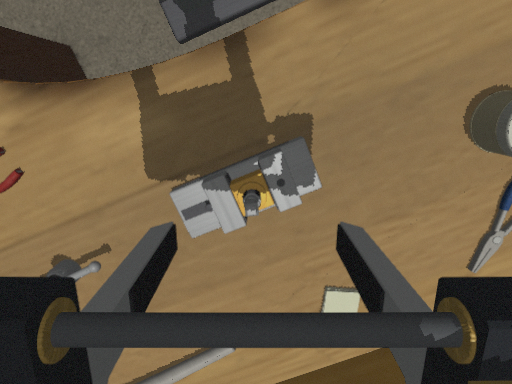

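send_rows:
  increments:
    - [1,0.02,-0.002,0.002,0]
    - [1,0.04,-0.003,0.004,0]
    - [1,0.04,-0.003,0.004,0]
    - [1,0.04,-0.003,0.004,0]

```text
time: 1.78
tool_pos: [0.5032, -0.0433, 0.1261]
ee_rot: [-2.991, 1.567, 2.895]
wrist_force: [0.0, -0.5, 0.1]
width: 0.0941
```

```bash
python3 - <<'E'
from h import *
st()
s=snap('wrist','w2.png')
u,v=proj(s,[.507,-.048,.09]);print(u,v)
u,v=int(u),int(v)
a=cv2.resize(s['image'][v-50:v+50,u-66:u+66],None,fx=6,fy=6,interpolation=cv2.INTER_CUBIC)
cv2.imwrite('pics/w2z.png',a[:,:,::-1])
E
```

```text
time 1.7833
joint_positions [-1.9830e-01  1.9700e-02  1.5995e+00  2.0000e-04  1.5260e+00 -1.3721e+00]
qvel [ 0.0109 -0.028  -0.047   0.0006 -0.0001 -0.0011]
joint_torque [-3.15900e-01 -2.91097e+01 -2.84073e+01 -2.49000e-02  6.67000e-02
 -1.30000e-03]
tool_pos [ 0.5032 -0.0433  0.1261]
ee_rot [-2.9907  1.5671  2.8954]
wrist_force [ 0.018  -0.5311  0.1372]
wrist_torque [-0.0184 -0.0441 -0.0321]
width 0.0941
254.2604283511682 223.70054927673763
```

View pics/w2z.png

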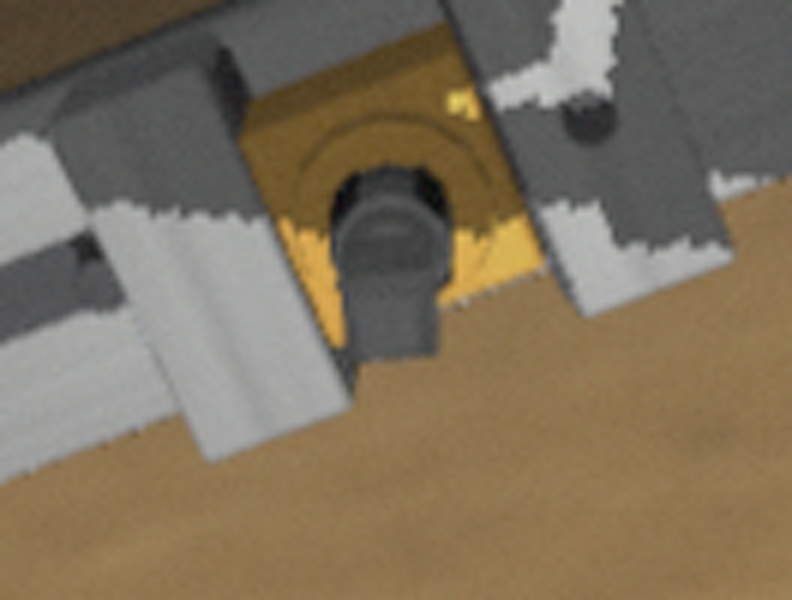

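```bash
python3 - <<'E'
from h import *
s=load('w2')
a=s['image'][200:248,228:278].astype(float)
a=cv2.resize(a,None,fx=12,fy=12,interpolation=cv2.INTER_CUBIC)
a=np.clip((a-20)*2.6,0,255).astype(np.uint8)
cv2.imwrite('pics/w2e.png',a[:,:,::-1])
E
```

```text
(no output)
```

View pics/w2e.png

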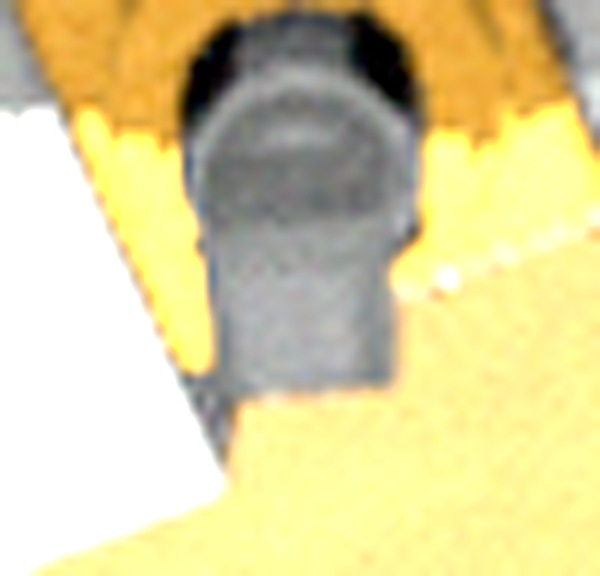

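send_rows:
  increments:
    - [1,0.0,-0.003,0.04,0]
    - [1,0.03,-0.003,0.083,0]
    - [1,0.055,-0.003,0.083,0]
    - [1,0.055,-0.003,0.083,0]
    - [1,0.055,-0.003,0.083,0]

```text
time: 2.25
tool_pos: [0.5789, -0.0777, 0.0717]
ee_rot: [-3.048, 1.567, 2.839]
wrist_force: [-0.2, -0.4, 1.3]
width: 0.0943
```

```bash
python3 - <<'E'
from h import *
st()
s=snap('wrist','w3.png')
u,v=proj(s,[.507,-.048,.09]);print(u,v)
u,v=int(u),int(v)
a=s['image'][v-25:v+25,u-25:u+25].astype(float)
a=cv2.resize(a,None,fx=12,fy=12,interpolation=cv2.INTER_CUBIC)
a=np.clip((a-20)*1.6,0,255).astype(np.uint8)
cv2.imwrite('pics/w3z.png',a[:,:,::-1])
E
```

```text
time 2.25
joint_positions [-2.3070e-01  2.2710e-01  1.4801e+00  3.0000e-04  1.4378e+00 -1.4052e+00]
qvel [ 0.0058 -0.0559 -0.0308  0.0003 -0.0008 -0.0012]
joint_torque [-3.28900e-01 -3.64519e+01 -2.78854e+01 -3.16000e-02 -1.07000e-02
 -2.40000e-03]
tool_pos [ 0.5789 -0.0777  0.0717]
ee_rot [-3.0478  1.5673  2.8391]
wrist_force [-0.168  -0.4475  1.2821]
wrist_torque [-0.0016  0.0494 -0.0258]
width 0.0943
258.61753702049907 100.30323269462824
```

View pics/w3z.png

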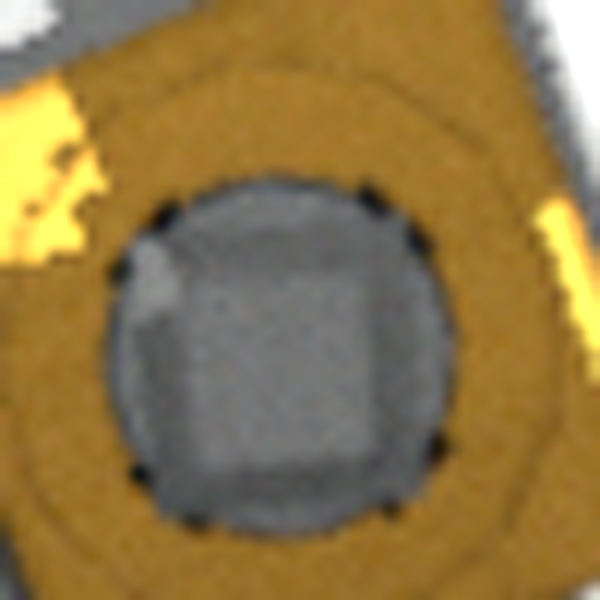

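View pics/w3.png

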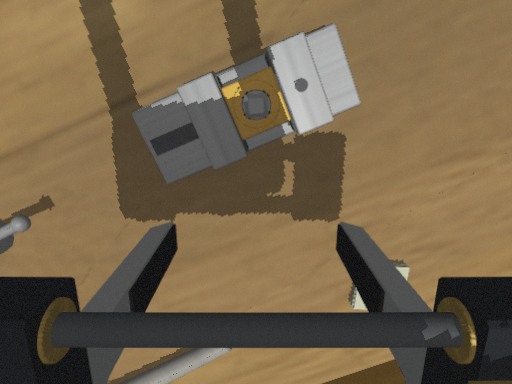

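```bash
python3 - <<'E'
from h import *
s=load('w3');u0,v0=258-25,100-25
g=s['image'][v0:v0+50,u0:u0+50].astype(np.float32).mean(2)
g=cv2.resize(g,None,fx=12,fy=12,interpolation=cv2.INTER_CUBIC);g=cv2.GaussianBlur(g,(0,0),8)
G=lambda x,y:cv2.remap(g,np.float32([[x]]),np.float32([[y]]),1)[0,0]
c=np.array([281.,366.]);ang=np.deg2rad(-3)
for it in range(4):
    lines=[]
    for k in range(4):
        n=np.array([np.cos(ang+k*np.pi/2),np.sin(ang+k*np.pi/2)]);t=np.array([-n[1],n[0]])
        P=[]
        for a in np.arange(-60,61,6):
            r=np.arange(60,130);pr=np.array([G(*(c+t*a+n*x)) for x in r]);gr=np.gradient(pr)
            i=np.argmin(gr[:]) if False else np.argmin(gr)
            P.append(c+t*a+n*r[i])
        P=np.array(P);l=cv2.fitLine(np.float32(P),cv2.DIST_HUBER,0,.01,.01).ravel()
        d=l[:2];a=np.arctan2(d[1],d[0]);lines.append((P.mean(0),d)); 
    def X(A,B):
        q=np.linalg.solve(np.c_[A[1],-B[1]],B[0]-A[0]);return A[0]+A[1]*q[0]
    C=np.array([X(lines[k],lines[(k+1)%4]) for k in range(4)])
    c=C.mean(0)
    an=[np.arctan2(l[1][1],l[1][0]) for l in lines];an=[(a+np.pi/4)%(np.pi/2)-np.pi/4 for a in an];ang=np.mean(an)
    print(np.round(np.rad2deg(an),1),c,C.round().tolist())
W=np.array([onz(s,(x+.5)/12-.5+u0,(y+.5)/12-.5+v0,.0905) for x,y in C])
print(W.round(4).tolist(),W.mean(0))
e=np.roll(W,-1,0)-W;print(np.linalg.norm(e,axis=1))
print([(np.arctan2(x[1],x[0])+np.pi/4)%(np.pi/2)-np.pi/4 for x in e])
E
```

```text
[-4.1 -5.6 -5.  -4.6] [277.410824   370.38549739] [[375.0, 453.0], [195.0, 471.0], [178.0, 286.0], [362.0, 271.0]]
[-3.9 -5.6 -6.6 -4.2] [276.92218836 370.5140361 ] [[374.0, 454.0], [196.0, 471.0], [175.0, 285.0], [362.0, 272.0]]
[-4.  -5.5 -5.7 -4.2] [277.09282989 370.6226769 ] [[375.0, 454.0], [195.0, 471.0], [176.0, 285.0], [362.0, 272.0]]
[-4.3 -5.7 -6.4 -4.6] [277.07100802 370.54460438] [[375.0, 454.0], [196.0, 472.0], [175.0, 286.0], [362.0, 271.0]]
[[0.513, -0.0478, 0.0905], [0.5109, -0.0546, 0.0905], [0.5041, -0.0526, 0.0905], [0.5064, -0.0457, 0.0905]] [ 0.50862379 -0.05020194  0.0905    ]
[0.00711494 0.0071198  0.00729826 0.00697073]
[np.float64(-0.29815800708722584), np.float64(-0.28737086475221396), np.float64(-0.3186367161774992), np.float64(-0.31322039685326597)]
```

```bash
python3 - <<'E'
from h import *
s=load('w3');p,R,o=pose()
for y in (-.047,.047):
  for z in (-.008,.008):
    for x in (0,): print(y,z,np.round(proj(s,p+R@np.array([x,y,z])),1))
a=cv2.resize(s['image'][215:285,150:360],None,fx=3.8,fy=3.8,interpolation=cv2.INTER_CUBIC).astype(float)
cv2.imwrite('pics/f.png',np.clip(a*1.5,0,255).astype(np.uint8)[:,:,::-1])
E
```

```text
-0.047 -0.008 [177.5 227.4]
-0.047 0.008 [179.2 252.8]
0.047 -0.008 [340.8 227.5]
0.047 0.008 [339.  252.9]
```

View pics/f.png

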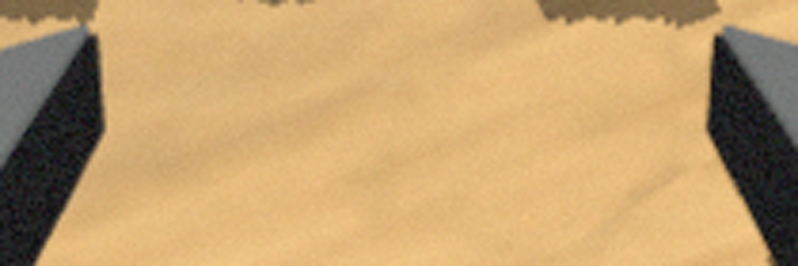

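```bash
python3 - <<'E'
from h import *
p,R,o=pose();print(R.round(3).tolist())
W=np.array([.50862,-.0502,.0905]);print('tool',R.T@(W-p), 'corr',W+R@np.array([0,.0015,.0025]))
go([.522,-.281,.15])
E
```

```text
[[0.0, 0.386, 0.923], [0.0, 0.923, -0.386], [-1.0, 0.0, 0.0]]
tool [-0.01689804 -0.00193668 -0.07630666] corr [ 0.51150516 -0.04978062  0.09050094]
shift tool [-0.0764 -0.2097  0.0251] J [-0.231  0.225  1.479  0.     1.438 -1.405]
```

send_rows:
  increments:
    - [1,-0.03,0,0,0]
    - [1,-0.04,-0.037,0.018,0]
    - [1,-0.04,-0.074,0.036,0]
    - [1,-0.04,-0.111,0.055,0]
    - [1,-0.04,-0.148,0.073,0]

```text
time: 2.72
tool_pos: [0.5911, -0.2443, 0.1175]
ee_rot: [-0.053, 1.564, -0.448]
wrist_force: [0.8, -0.2, 0.4]
width: 0.0941
```

send_rows:
  increments:
    - [1,0,-0.035,0.018,0]
    - [1,0,-0.061,0.032,0]
    - [1,0,-0.061,0.032,0]
    - [1,0,-0.061,0.032,0]
    - [1,0,-0.061,0.032,0]

```text
time: 3.13
tool_pos: [0.5963, -0.3109, 0.1149]
ee_rot: [0.146, 1.568, -0.25]
wrist_force: [0.8, 0.8, 0.6]
width: 0.094
```

```bash
python3 - <<'E'
from h import *
st();p,R,o=pose();print(R.round(4).tolist())
s=snap('wrist','w4.png')
u,v=proj(s,[.522,-.281,.086]);print(u,v)
E
```

```text
time 3.1333
joint_positions [-5.6530e-01  3.8770e-01  1.1873e+00  9.0000e-04  1.5639e+00 -1.7400e+00]
qvel [ 0.0228 -0.0024  0.0187 -0.0035 -0.0052 -0.0032]
joint_torque [-1.05690e+00 -4.54848e+01 -2.98770e+01 -1.01700e-01  3.10000e-02
 -9.00000e-04]
tool_pos [ 0.5963 -0.3109  0.1149]
ee_rot [ 0.146   1.5679 -0.2501]
wrist_force [0.8137 0.7856 0.6082]
wrist_torque [-0.0446  0.0066  0.0056]
width 0.094
[[0.0028, 0.3858, 0.9226], [-0.0007, 0.9226, -0.3858], [-1.0, 0.0004, 0.0029]]
256.76107875087774 95.76080636631403
```

View pics/w4.png

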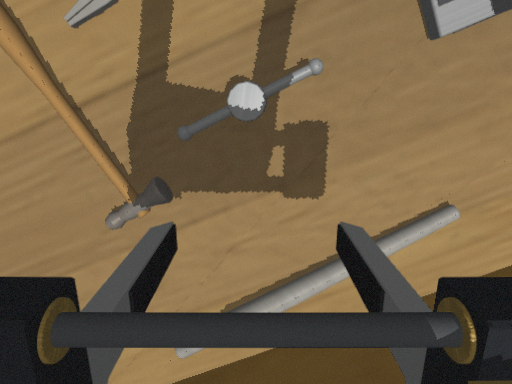

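```bash
python3 - <<'E'
from h import *
s=load('w4')
a=cv2.resize(s['image'][50:150,170:330],None,fx=5,fy=5,interpolation=cv2.INTER_CUBIC).astype(float)
cv2.imwrite('pics/w4z.png',np.clip((a-15)*1.8,0,255).astype(np.uint8)[:,:,::-1])
E
```

```text
(no output)
```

View pics/w4z.png

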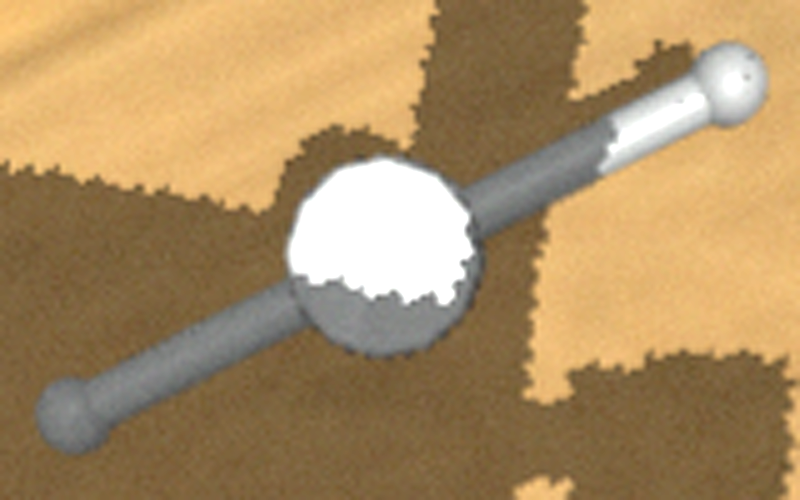

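```bash
python3 - <<'E'
from h import *
s=load('w4');p,R,o=pose()
H=onz(s,246.4,100.6,.086);A=onz(s,184.2,132.8,.036);B=onz(s,315.8,66.4,.036)
print(H,A,B,'bar mid',(A+B)/2,'len',np.linalg.norm(A-B),'ang of bar-as-y',np.arctan2(*(A-B)[:2]*[-1,1]), np.arctan2((A-B)[1],(A-B)[0]))
print('tool H',R.T@(H-p),'bar',R.T@((A+B)/2-p))
for y in (-.047,.047):
  for z in (-.008,.008): print(y,z,np.round(proj(s,p+R@np.array([0,y,z])),1))
E
```

```text
[ 0.52218487 -0.28789899  0.086     ] [ 0.52564874 -0.34330807  0.036     ] [ 0.51939918 -0.23285054  0.036     ] bar mid [ 0.52252396 -0.2880793   0.036     ] len 0.1106341873701719 ang of bar-as-y -3.0850740558997196 -1.514277729104823
tool H [ 0.02833953 -0.00790077 -0.07715405] bar [ 0.07834029 -0.00795443 -0.07689261]
-0.047 -0.008 [178.8 224.3]
-0.047 0.008 [180.5 249.4]
0.047 -0.008 [340.5 224.2]
0.047 0.008 [338.6 249.4]
```

```bash
python3 - <<'E'
from h import *
def X(s,p,e):
    R=Ro.from_euler('xyz',e).as_matrix();T=s['world_from_camera']
    print('cam in tool',(R.T@(T[:3,3]-p)).round(4),Ro.from_matrix(R.T@T[:3,:3]).as_rotvec().round(4))
    for y in (-.047,.047):
      for z in (-.008,.008): print(np.round(proj(s,p+R@np.array([0,y,z])),1),end=' ')
    print()
X(load('w3'),np.array([.5789,-.0777,.0717]),[-3.0478,1.5673,2.8391])
X(load('w2'),np.array([.5032,-.0433,.1261]),[-2.9907,1.5671,2.8954])
X(load('w4'),np.array([.5963,-.3109,.1149]),[.146,1.5679,-.2501])
X(load('wrist0'),np.array([.2123,.5068,.2043]),[-1.661,1.5687,-2.0578])
X(load('w1'),np.array([.5020,-.0412,.1663]),[2.795,1.57,2.3978])
for y,z in ((-.047,-.008),(.047,.008)): pass
E
```

```text
cam in tool [-0.1788 -0.0014 -0.0789] [1.0064 1.0059 1.325 ]
[177.8 224.8] [179.5 250. ] [339.8 224.9] [337.9 250.1] 
cam in tool [-0.1788 -0.0013 -0.0789] [1.0063 1.0059 1.325 ]
[177.7 224.8] [179.5 250. ] [339.8 224.9] [337.9 250.1] 
cam in tool [-0.1789 -0.0013 -0.0789] [1.0063 1.0058 1.3251]
[177.6 224.7] [179.4 249.9] [339.6 224.8] [337.7 250. ] 
cam in tool [-0.179  -0.0013 -0.0789] [1.0063 1.0059 1.3252]
[177.7 224.7] [179.4 249.9] [339.6 224.8] [337.7 249.9] 
cam in tool [-0.1789 -0.0013 -0.0789] [1.0063 1.0059 1.325 ]
[177.7 224.8] [179.4 249.9] [339.6 224.8] [337.8 250. ]
```

send_rows:
  increments:
    - [1,0,-0.003,-0.038,0.04]
    - [1,0,-0.0065,-0.0765,0.08]
    - [1,0,-0.0065,-0.0765,0.08]
    - [1,0,-0.0065,-0.0765,0.08]
    - [1,0,-0.0065,-0.0765,0.08]

```text
time: 3.6
tool_pos: [0.5239, -0.2873, 0.114]
ee_rot: [0.025, 1.567, -0.45]
wrist_force: [1.6, -0.8, 0.2]
width: 0.0937
```

```bash
python3 - <<'E'
from h import *
st()
s=snap('wrist','w5.png')
go([.5232,-.2871,.05])
E
```

```text
time 3.6
joint_positions [-5.9680e-01  2.2350e-01  1.3978e+00  5.0000e-04  1.5171e+00 -1.6929e+00]
qvel [-0.0032  0.0255 -0.0497 -0.0002  0.0001 -0.0001]
joint_torque [-8.12000e-02 -3.86339e+01 -2.80849e+01 -3.56000e-02  1.63800e-01
  2.30000e-03]
tool_pos [ 0.5239 -0.2873  0.114 ]
ee_rot [ 0.0251  1.5675 -0.4496]
wrist_force [ 1.6171 -0.7566  0.2123]
wrist_torque [ 0.0043 -0.0195 -0.0004]
width 0.0937
shift tool [ 0.0642  0.0001 -0.0017] J [-0.597  0.225  1.396  0.     1.517 -1.693]
```

View pics/w5.png

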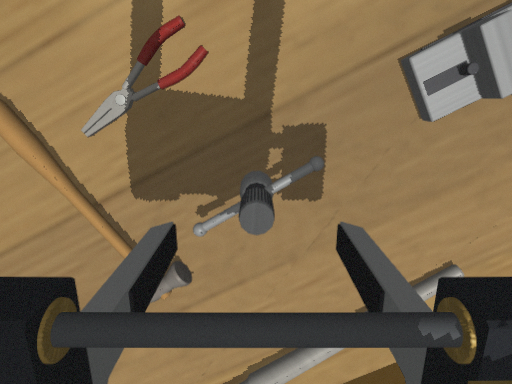

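send_rows:
  increments:
    - [1,0.02,0,-0.001,0.1]
    - [1,0.042,0,-0.001,0.1]
    - [1,0.063,0,-0.001,0.1]
    - [1,0.063,0,-0.001,0.1]
    - [1,0.063,0,-0.001,0.1]

```text
time: 4.07
tool_pos: [0.5225, -0.2875, 0.0489]
ee_rot: [2.971, 1.569, 2.395]
wrist_force: [1.1, -0.1, -0.5]
width: 0.0939
```

```bash
python3 - <<'E'
from h import *
st()
s=snap('wrist','w6.png')
E
```

```text
time 4.0667
joint_positions [-5.9820e-01  2.6930e-01  1.4759e+00  2.0000e-04  1.3977e+00 -1.5931e+00]
qvel [-0.0025 -0.0307 -0.0378 -0.0026  0.0001  0.0029]
joint_torque [-1.00000e-04 -3.84397e+01 -2.70929e+01 -1.73000e-02  9.01000e-02
  5.00000e-04]
tool_pos [ 0.5225 -0.2875  0.0489]
ee_rot [2.9711 1.5695 2.3952]
wrist_force [ 1.0546 -0.1138 -0.5081]
wrist_torque [-0.0445 -0.0005  0.0004]
width 0.0939
```

View pics/w6.png

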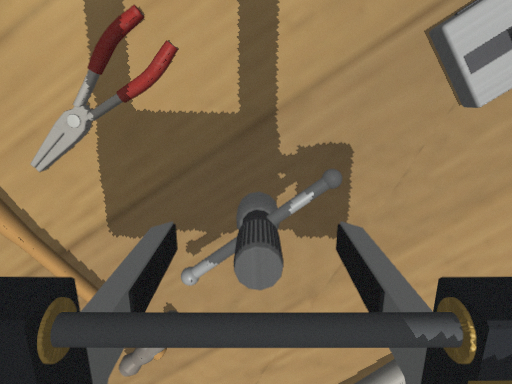

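```bash
python3 - <<'E'
from h import *
s=load('w6');p=np.array([.5225,-.2875,.0489]);R=Ro.from_euler('xyz',[2.9711,1.5695,2.3952]).as_matrix()
for y,z in ((0,0),(.012,0),(-.012,0),(0,.012),(0,-.012)): print(np.round(proj(s,p+R@np.array([-.0371,y,z])),1)+[-1.9,-1.1])
E
```

```text
[257.4 267.5]
[282.5 267.5]
[232.3 267.5]
[257.3 289.6]
[257.5 244.5]
```

send_rows:
  increments:
    - [-1,0,0,0,0]
    - [-1,0,0,0,0]
    - [-1,0,0,0,0]
    - [-1,0,0,0,0]
    - [-1,0,0,0,0]

```text
time: 4.53
tool_pos: [0.5222, -0.288, 0.0501]
ee_rot: [0.05, 1.57, -0.527]
wrist_force: [0.3, 0.6, 0.5]
width: 0.0639
```

```bash
python3 - <<'E'
from h import *
st()
s=snap('wrist','w7.png')
E
```

```text
time 4.5333
joint_positions [-5.9910e-01  2.6630e-01  1.4772e+00  1.0000e-04  1.3970e+00 -1.5931e+00]
qvel [-0.0012  0.0012  0.0055 -0.0024 -0.0021  0.0001]
joint_torque [ 1.46000e-02 -3.96322e+01 -2.83612e+01 -1.60000e-02  6.55000e-02
  1.00000e-04]
tool_pos [ 0.5222 -0.288   0.0501]
ee_rot [ 0.05    1.5696 -0.5268]
wrist_force [0.3106 0.621  0.4954]
wrist_torque [-0.0334  0.0224 -0.0484]
width 0.0639
```

View pics/w7.png

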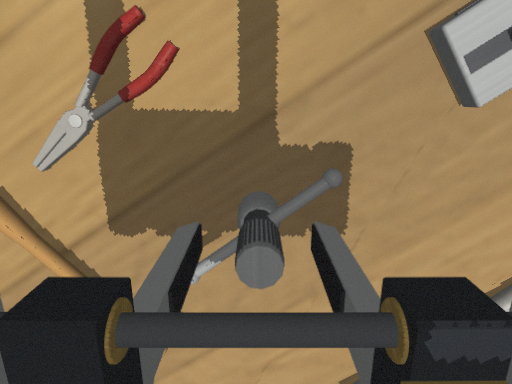

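send_rows:
  increments:
    - [-1,0,0.0005,-0.001,0]
    - [-1,0,0.0005,-0.001,0]
    - [-1,0,0.0005,-0.001,0]
    - [-1,0,0.0005,-0.001,0]
    - [-1,0,0.0005,-0.001,0]

```text
time: 5.0
tool_pos: [0.5213, -0.2868, 0.0493]
ee_rot: [2.388, 1.571, 1.811]
wrist_force: [-0.4, -0.3, 0.2]
width: 0.0269
```

send_rows:
  increments:
    - [-1,0,0,0,0]
    - [-1,0,0,0,0]
    - [-1,0,0,0,0]
    - [-1,0,0,0,0]

```text
time: 5.33
tool_pos: [0.5214, -0.2867, 0.0493]
ee_rot: [1.914, 1.571, 1.337]
wrist_force: [0.4, -0.4, 0.1]
width: 0.0222
```

```bash
python3 - <<'E'
from h import *
st()
s=snap('wrist','w8.png')
E
```

```text
time 5.3333
joint_positions [-5.9820e-01  2.6510e-01  1.4804e+00  2.0000e-04  1.3962e+00 -1.5923e+00]
qvel [-0.0019  0.0004  0.0002 -0.0011  0.0004  0.0001]
joint_torque [-2.43700e-01 -3.96876e+01 -2.83632e+01 -1.52500e-01  1.01700e-01
  1.10000e-03]
tool_pos [ 0.5214 -0.2867  0.0493]
ee_rot [1.9137 1.5705 1.337 ]
wrist_force [ 0.4116 -0.4249  0.1333]
wrist_torque [ 0.0178 -0.0334  0.0324]
width 0.0222
```

View pics/w8.png

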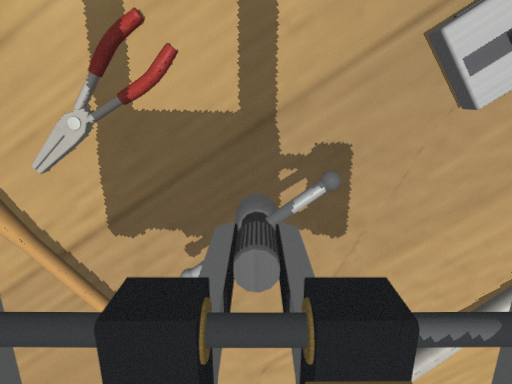

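send_rows:
  increments:
    - [-1,-0.01,0,0,0]
    - [-1,-0.04,0,0,0]
    - [-1,-0.075,0,0,0]
    - [-1,-0.105,0,0,0]
    - [-1,-0.125,0,0,0]

```text
time: 5.8
tool_pos: [0.522, -0.2874, 0.1785]
ee_rot: [-0.058, 1.566, -0.634]
wrist_force: [0.3, -0.4, -2.0]
width: 0.0218
```

```bash
python3 - <<'E'
from h import *
st()
go([.5155,-.168,.172])
E
```

```text
time 5.8
joint_positions [-5.9830e-01  1.9240e-01  1.3057e+00 -2.0000e-04  1.6390e+00 -1.5923e+00]
qvel [ 0.0005 -0.0699 -0.3557 -0.0017  0.4401  0.0005]
joint_torque [ 3.20000e-03 -3.76887e+01 -2.88282e+01 -2.06000e-02 -2.95000e-02
  6.00000e-04]
tool_pos [ 0.522  -0.2874  0.1785]
ee_rot [-0.0577  1.5663 -0.6345]
wrist_force [ 0.2711 -0.4086 -1.9668]
wrist_torque [-0.0519 -0.0895 -0.0152]
width 0.0218
shift tool [ 0.0062  0.0965 -0.0706] J [-0.598  0.192  1.306 -0.     1.639 -1.592]
```

send_rows:
  increments:
    - [-1,0,0.016,-0.012,-0.12]
    - [-1,0,0.036,-0.026,-0.24]
    - [-1,0,0.057,-0.042,-0.36]
    - [-1,0,0.077,-0.056,-0.48]
    - [-1,0,0.0965,-0.07,-0.6]

```text
time: 6.22
tool_pos: [0.5147, -0.1666, 0.1746]
ee_rot: [2.693, 1.57, 2.722]
wrist_force: [0.4, 0.5, -2.0]
width: 0.0223
```

```bash
python3 - <<'E'
from h import *
go([.5096,-.0494,.172])
E
```

```text
shift tool [ 0.0026  0.1173 -0.0017] J [-0.418  0.076  1.444  0.     1.622 -2.017]
```

send_rows:
  increments:
    - [-1,0,0.025,0,-0.12]
    - [-1,0,0.055,0,-0.24]
    - [-1,0,0.082,-0.001,-0.36]
    - [-1,0,0.106,-0.002,-0.48]
    - [-1,0,0.117,-0.002,-0.606]

```text
time: 6.63
tool_pos: [0.5098, -0.048, 0.1747]
ee_rot: [1.242, 1.569, 1.879]
wrist_force: [0.0, 0.1, -2.4]
width: 0.0226
```

send_rows:
  increments:
    - [-1,0,0,0,0]
    - [-1,0,0,0,0]
    - [-1,0,0,0,0]

```text
time: 6.88
tool_pos: [0.5105, -0.0516, 0.1745]
ee_rot: [-2.278, 1.57, -1.653]
wrist_force: [0.2, -1.2, -3.0]
width: 0.0222
```

```bash
python3 - <<'E'
from h import *
st();go([.5096,-.0494,.172])
s=snap('wrist','w9.png')
s=snap('scene','s9.png');t=snap('top','t9.png')
u,v=map(int,proj(s,[.51,-.05,.12]));cv2.imwrite('pics/s9z.png',cv2.resize(s['image'][v-50:v+50,u-50:u+50],None,fx=6,fy=6,interpolation=cv2.INTER_CUBIC)[:,:,::-1])
E
```

```text
time 6.8833
joint_positions [-2.1080e-01  1.3100e-02  1.5094e+00 -7.0000e-04  1.6190e+00 -2.4067e+00]
qvel [-0.013   0.0048 -0.0016  0.0046 -0.001  -0.0096]
joint_torque [ 4.96300e-01 -3.19848e+01 -3.11799e+01 -2.44000e-02  5.34000e-02
  5.00000e-03]
tool_pos [ 0.5105 -0.0516  0.1745]
ee_rot [-2.2776  1.5701 -1.6526]
wrist_force [ 0.2359 -1.1761 -3.0488]
wrist_torque [ 0.0028 -0.0175  0.0205]
width 0.0222
shift tool [0.0025 0.0023 0.0006] J [-2.110e-01  1.300e-02  1.509e+00 -1.000e-03  1.619e+00 -2.407e+00]
```

View pics/w9.png

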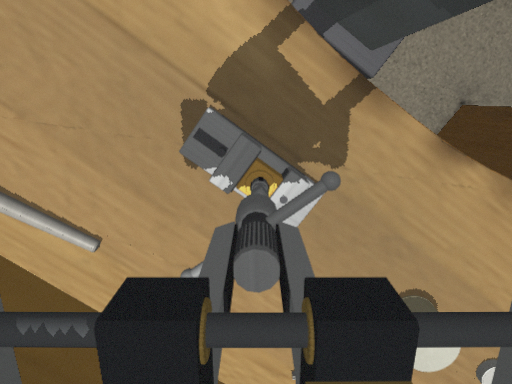

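View pics/s9z.png

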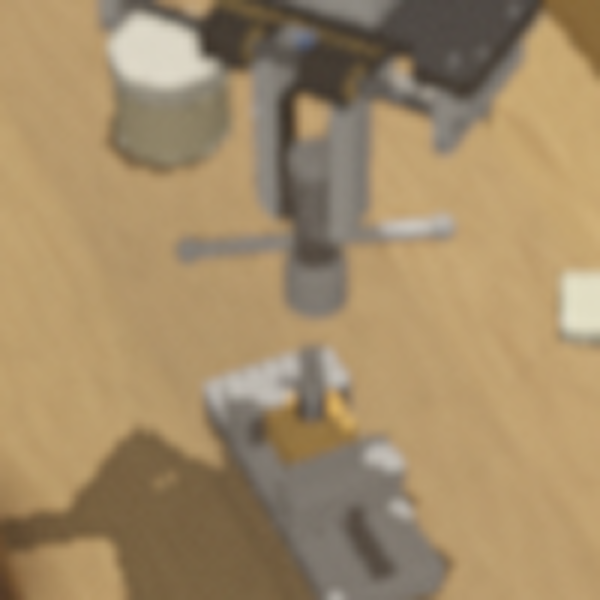

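send_rows:
  increments:
    - [-1,0.013,0.001,0.0005,0]
    - [-1,0.026,0.002,0.0005,0]
    - [-1,0.026,0.002,0.0005,0]
    - [-1,0.026,0.002,0.0005,0]
    - [-1,0.026,0.002,0.0005,0]

```text
time: 7.45
tool_pos: [0.5101, -0.0495, 0.1489]
ee_rot: [-0.848, 1.57, -0.221]
wrist_force: [-0.7, -0.0, -1.7]
width: 0.0224
```

```bash
python3 - <<'E'
from h import *
st();go([.5096,-.0494,.140])
w=snap('wrist','w10.png')
s=snap('scene','s10.png');t=snap('top','t10.png');st()
u,v=map(int,proj(s,[.51,-.05,.1]));a=cv2.resize(s['image'][v-30:v+30,u-35:u+35],None,fx=10,fy=10,interpolation=cv2.INTER_CUBIC);cv2.imwrite('pics/s10z.png',np.clip(a*1.3,0,255)[:,:,::-1]);print(u,v)
u,v=map(int,proj(w,[.51,-.05,.095]));print(u,v);a=cv2.resize(w['image'][v-40:v+40,u-50:u+50],None,fx=8,fy=8,interpolation=cv2.INTER_CUBIC).astype(float);cv2.imwrite('pics/w10z.png',np.clip((a-15)*1.8,0,255).astype(np.uint8)[:,:,::-1])
E
```

```text
time 7.45
joint_positions [-0.2073  0.0213  1.552  -0.      1.5676 -2.4052]
qvel [ 0.0026 -0.0069 -0.0133  0.0016 -0.003  -0.0017]
joint_torque [-1.62000e-02 -3.13222e+01 -3.03268e+01 -6.22000e-02  6.69000e-02
  3.00000e-03]
tool_pos [ 0.5101 -0.0495  0.1489]
ee_rot [-0.8478  1.5701 -0.2207]
wrist_force [-0.7025 -0.0162 -1.657 ]
wrist_torque [ 0.0383 -0.0315 -0.0048]
width 0.0224
shift tool [ 0.0089  0.0003 -0.0004] J [-0.207  0.021  1.552 -0.     1.568 -2.405]
time 7.6
joint_positions [-0.2068  0.0208  1.5516 -0.      1.5674 -2.4053]
qvel [ 0.003  -0.0002  0.0056  0.     -0.0013 -0.    ]
joint_torque [-4.37000e-02 -3.16946e+01 -3.08091e+01 -6.51000e-02  3.35000e-02
  1.10000e-03]
tool_pos [ 0.5104 -0.0493  0.1494]
ee_rot [-0.8362  1.569  -0.2085]
wrist_force [ 0.1588  0.0357 -2.8623]
wrist_torque [0.0936 0.0481 0.0006]
width 0.0224
227 214
256 208[ WARN:0@3.538] global loadsave.cpp:1063 imwrite_ Unsupported depth image for selected encoder is fallbacked to CV_8U.
```

View pics/w10z.png

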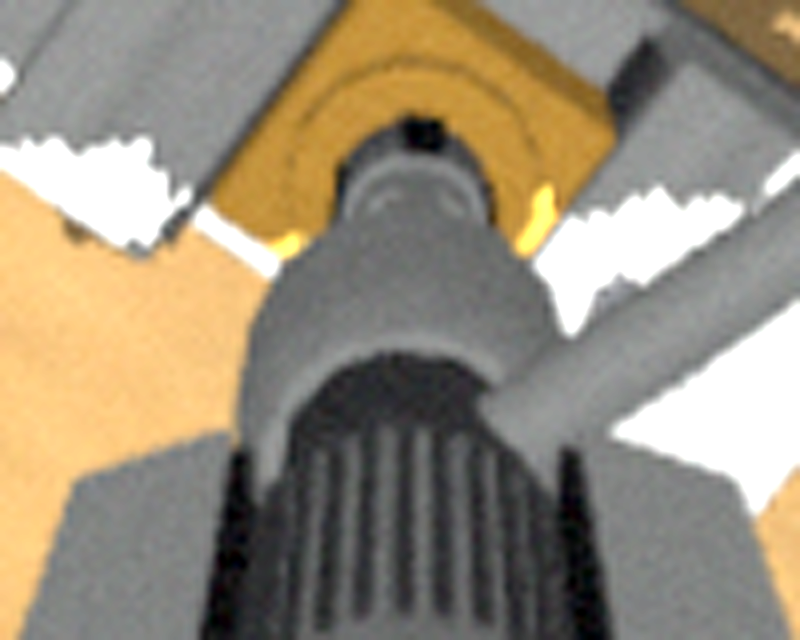

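View pics/s10z.png

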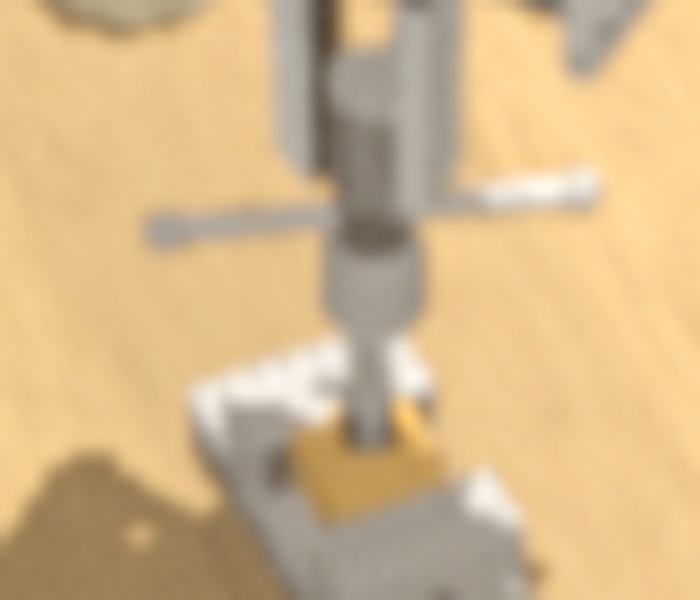

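```bash
python3 - <<'E'
from h import *
s=load('w10');p=np.array([.5101,-.0495,.1489]);R=Ro.from_euler('xyz',[-.8478,1.5701,-.2207]).as_matrix()
T=s['world_from_camera']
for n,x in (('top',.0584),('collar',.0755),('boss',.097),('foot',.0493),('tip',0),('headtop',-.037)):
    q=p+R@np.array([x,0,0]);d=(T[:3,:3].T@(q-T[:3,3]))[2];u=np.array(proj(s,q))
    print(n,u.round(1),'trans corr',(u+np.array([-1.9,-1.1])*.212/d).round(1),'rot corr',(u-[1.9,1.1]).round(1),'px/mm',.3299/d)
# boss circle & collar in image
g=s['image'].astype(int)
E
```

```text
top [256.6 207.4] trans corr [255.  206.5] rot corr [254.7 206.3] px/mm 1.319779728378678
collar [256.6 200.7] trans corr [255.1 199.8] rot corr [254.7 199.6] px/mm 1.2381884134698133
boss [256.6 193.3] trans corr [255.2 192.5] rot corr [254.7 192.2] px/mm 1.148886272951066
foot [256.6 211.4] trans corr [254.9 210.4] rot corr [254.7 210.3] px/mm 1.3677427917048925
tip [256.7 239.2] trans corr [254.6 238. ] rot corr [254.8 238.1] px/mm 1.7030456695674294
headtop [256.8 270.9] trans corr [254.3 269.4] rot corr [254.9 269.8] px/mm 2.087033078103647
```

```bash
cat >> h.py <<'E'
CT=np.array([-.1789,-.0013,-.0789]);CR=Ro.from_rotvec([1.0063,1.0059,1.325]).as_matrix()
def projt(s,q,corr='t'):
    c=CR.T@(np.array(q)-CT);x,y=c[:2]/c[2];f=1+s['k1']*(x*x+y*y);K=s['intrinsics']
    return np.array([K[0,0]*x*f+K[0,2],K[1,1]*y*f+K[1,2]])+np.array([-1.9,-1.1])*(.212/c[2] if corr=='t' else 1)
E
python3 - <<'E'
from h import *
s=load('w10')
for x in (-.047,.047): print(projt(s,[0,x,-.008]),projt(s,[0,x,.008]))
for n,x in (('top',.0584),('collar',.0755),('boss',.097),('foot',.0493),('headtop',-.037)): print(n,projt(s,[x,0,0]),projt(s,[x,0,0],'r'))
g=s['image'].astype(int)
for v in (184,186,188,190,192,194,205,208,210,212):
    print(v,[ '%d/%d'%(g[v,u,0],g[v,u,2]) for u in range(236,280)])
E
```

```text
[175.61390008 223.54426162] [177.39395211 248.75384412]
[337.53234795 223.63363005] [335.71949371 248.84771018]
top [256.54182542 205.20024227] [256.25446424 205.03387527]
collar [256.53874096 198.56542296] [256.15162525 198.34130334]
boss [256.53534519 191.30389942] [256.03905638 191.01657432]
foot [256.54362946 209.10055066] [256.31491208 208.96813534]
headtop [256.56950252 267.57397419] [257.22056957 267.95090774]
184 ['67/67', '74/50', '94/38', '119/50', '123/47', '124/49', '120/47', '115/45', '121/45', '123/45', '127/47', '126/51', '125/48', '127/54', '124/52', '114/52', '96/48', '67/49', '57/55', '52/53', '32/32', '16/17', '14/15', '25/25', '22/24', '54/31', '98/56', '113/51', '125/49', '123/47', '124/47', '125/47', '126/49', '126/50', '123/47', '115/45', '121/50', '124/46', '127/50', '128/51', '126/48', '125/49', '126/52', '124/50']
186 ['85/44', '107/41', '121/48', '125/50', '126/47', '123/51', '121/48', '118/42', '124/46', '124/51', '124/47', '123/43', '124/51', '111/49', '82/52', '55/55', '61/62', '57/59', '63/64', '64/66', '50/50', '37/34', '31/28', '22/21', '15/25', '41/4
[... 2810 characters left out ...]
'86/88', '88/90', '89/92', '92/91', '90/90', '92/90', '95/96', '94/95', '95/97', '97/99', '98/99', '99/100', '99/99', '97/99', '98/97', '92/94', '88/90', '87/86', '88/89', '84/85', '82/85', '79/80', '79/77', '76/81', '77/78', '77/78', '76/77', '72/73', '72/73', '79/78', '92/94', '82/83', '86/86']
212 ['120/79', '71/71', '73/75', '76/78', '81/80', '86/86', '82/82', '82/86', '84/84', '85/85', '93/93', '95/96', '99/100', '96/97', '84/84', '85/87', '72/73', '51/56', '57/59', '42/42', '51/49', '51/53', '65/64', '73/74', '71/71', '71/71', '81/82', '86/86', '95/97', '99/95', '95/95', '93/93', '86/86', '82/85', '84/85', '81/80', '75/76', '74/74', '79/81', '81/81', '84/86', '89/90', '89/88', '94/95']
```

```bash
python3 - <<'E'
from h import *
s=load('w10')
for z in (-.007,-.008,-.0085): print('collar near',z,projt(s,[.0755,.0005,z]),projt(s,[.0755,.0005,z],'r'))
print('boss near',projt(s,[.097,0,-.014]),projt(s,[.097,0,-.014],'r'))
g=s['image'].astype(int)
for u in (254,256,257,258,260): print(u,[(v,g[v,u,0],g[v,u,2]) for v in range(170,194)])
E
```

```text
collar near -0.007 [257.16755724 190.21310153] [256.79122141 189.9952229 ]
collar near -0.008 [257.16889314 189.0101316 ] [256.79410957 188.79315163]
collar near -0.0085 [257.16956187 188.407727  ] [256.79555561 188.19119706]
boss near [256.54434542 175.61256683] [256.06672749 175.33605119]
254 [(170, np.int64(126), np.int64(47)), (171, np.int64(128), np.int64(51)), (172, np.int64(125), np.int64(49)), (173, np.int64(125), np.int64(48)), (174, np.int64(123), np.int64(49)), (175, np.int64(108), np.int64(44)), (176, np.int64(104), np.int64(36)), (177, np.int64(126), np.int64(50)), (178, np.int64(128), np.int64(48)), (179, np.int64(125), np.int64(49)), (180, np.int64(123), np.int64(46)), (181, np.int64(125), np.int64(50)), (182, np.int64(124), np.int64(54)), (183, np.int64(99), np.int64(51)), (184, np.int64(57), np.int64(55)), (185, np.int64(60), np.int64(62)), (186, np.int64(63), np.int64(64)), (187, np.int64(78), np.int64(77)), (188, np.int64(92), np.int64(94)), (189, np.int64(85), np.int64(87)), (190, np.int64(73), np.int64(74)), (191, np.int64(79), np.int64(81)), (192, np.int64(88), 
[... 2778 characters left out ...]
.int64(125), np.int64(49)), (175, np.int64(110), np.int64(46)), (176, np.int64(110), np.int64(43)), (177, np.int64(127), np.int64(50)), (178, np.int64(128), np.int64(49)), (179, np.int64(126), np.int64(50)), (180, np.int64(125), np.int64(52)), (181, np.int64(124), np.int64(48)), (182, np.int64(100), np.int64(38)), (183, np.int64(22), np.int64(19)), (184, np.int64(22), np.int64(24)), (185, np.int64(20), np.int64(25)), (186, np.int64(15), np.int64(25)), (187, np.int64(60), np.int64(59)), (188, np.int64(87), np.int64(88)), (189, np.int64(87), np.int64(87)), (190, np.int64(73), np.int64(75)), (191, np.int64(74), np.int64(75)), (192, np.int64(74), np.int64(76)), (193, np.int64(74), np.int64(75))]
```

send_rows:
  increments:
    - [-1,0.003,0.0005,-0.0001,0]
    - [-1,0.007,0.0005,-0.0001,0]
    - [-1,0.01,0.0005,-0.0001,0]
    - [-1,0.011,0.0005,-0.0001,0]
    - [-1,0.011,0.0005,-0.0001,0]

```text
time: 8.02
tool_pos: [0.5092, -0.049, 0.1372]
ee_rot: [-2.752, 1.57, -2.124]
wrist_force: [-1.0, -1.6, -1.5]
width: 0.0223
```

send_rows:
  increments:
    - [-1,0.0007,0,0,0]
    - [-1,0.0015,0,0,0]
    - [-1,0.0015,0,0,0]

```text
time: 8.27
tool_pos: [0.5092, -0.0491, 0.1358]
ee_rot: [-2.501, 1.57, -1.873]
wrist_force: [-1.0, -2.3, -0.5]
width: 0.0225
```

```bash
python3 - <<'E'
from h import *
st()
E
```

```text
time 8.2667
joint_positions [-2.0620e-01  2.6400e-02  1.5732e+00 -1.2000e-03  1.5421e+00 -2.4050e+00]
qvel [-0.0008  0.0007  0.0012  0.0014 -0.0043 -0.0003]
joint_torque [ 1.47330e+00 -3.15844e+01 -3.05189e+01  1.08100e+00 -6.19000e-02
  5.30000e-03]
tool_pos [ 0.5092 -0.0491  0.1358]
ee_rot [-2.5008  1.5696 -1.8728]
wrist_force [-0.9524 -2.3329 -0.5027]
wrist_torque [-0.5394  0.267   0.0271]
width 0.0225
```

send_rows:
  increments:
    - [-1,0,-0.0004,-0.0006,0]
    - [-1,0,-0.0004,-0.0006,0]
    - [-1,0,-0.0004,-0.0006,0]

```text
time: 8.52
tool_pos: [0.5091, -0.0493, 0.1357]
ee_rot: [2.667, 1.571, -2.988]
wrist_force: [-1.8, -2.7, -1.5]
width: 0.0221
```

```bash
python3 - <<'E'
from h import *
st()
E
```

```text
time 8.5167
joint_positions [-0.2075  0.0261  1.5736 -0.      1.542  -2.4064]
qvel [ 0.0007 -0.0013 -0.0005 -0.003  -0.001  -0.0003]
joint_torque [ 1.11240e+00 -3.14362e+01 -3.03940e+01  8.38000e-01 -6.00000e-02
  1.60000e-03]
tool_pos [ 0.5091 -0.0493  0.1357]
ee_rot [ 2.667   1.5707 -2.9881]
wrist_force [-1.8044 -2.7284 -1.4732]
wrist_torque [-0.5346  0.2248  0.0132]
width 0.0221
```

send_rows:
  increments:
    - [-1,0,-0.0005,-0.0007,0]
    - [-1,0,-0.0005,-0.0007,0]
    - [-1,0,-0.0005,-0.0007,0]

```text
time: 8.77
tool_pos: [0.5089, -0.0498, 0.1357]
ee_rot: [0.953, 1.57, 1.581]
wrist_force: [-0.7, -0.5, -1.1]
width: 0.0222
```

```bash
python3 - <<'E'
from h import *
st()
E
```

```text
time 8.7667
joint_positions [-2.089e-01  2.570e-02  1.574e+00  7.000e-04  1.542e+00 -2.408e+00]
qvel [ 0.0013  0.003   0.0003 -0.0031  0.0014  0.0027]
joint_torque [ 4.92300e-01 -3.16506e+01 -3.05683e+01  3.55200e-01 -8.40000e-03
 -1.30000e-03]
tool_pos [ 0.5089 -0.0498  0.1357]
ee_rot [0.9532 1.57   1.5814]
wrist_force [-0.6694 -0.49   -1.0622]
wrist_torque [-0.1563  0.1181 -0.0414]
width 0.0222
```

send_rows:
  increments:
    - [-1,0,-0.0002,-0.0004,0]
    - [-1,0,-0.0002,-0.0004,0]
    - [-1,0.001,-0.0002,-0.0004,0]
    - [-1,0.002,-0.0002,-0.0004,0]
    - [-1,0.002,-0.0002,-0.0004,0]

```text
time: 9.18
tool_pos: [0.5085, -0.0502, 0.1334]
ee_rot: [1.64, 1.57, 2.268]
wrist_force: [-0.1, 0.2, -3.2]
width: 0.0222
```

```bash
python3 - <<'E'
from h import *
st()
E
```

```text
time 9.1833
joint_positions [-2.0970e-01  2.6500e-02  1.5778e+00  5.0000e-04  1.5379e+00 -2.4089e+00]
qvel [-0.0003 -0.0012 -0.0025 -0.0031  0.0042 -0.0004]
joint_torque [ 8.00000e-04 -3.20800e+01 -3.09168e+01 -5.58000e-02  8.60000e-03
 -2.00000e-04]
tool_pos [ 0.5085 -0.0502  0.1334]
ee_rot [1.6399 1.57   2.2682]
wrist_force [-0.0945  0.157  -3.2008]
wrist_torque [0.0527 0.0198 0.0789]
width 0.0222
```

send_rows:
  increments:
    - [-1,0.001,0,0,0]
    - [-1,0.002,0,0,0]
    - [-1,0.003,0,0,0]
    - [-1,0.003,0,0,0]

```text
time: 9.52
tool_pos: [0.5085, -0.0504, 0.1305]
ee_rot: [1.939, 1.57, 2.567]
wrist_force: [-0.2, -0.4, -2.8]
width: 0.0224
```

```bash
python3 - <<'E'
from h import *
st()
E
```

```text
time 9.5167
joint_positions [-2.0990e-01  2.8000e-02  1.5821e+00  2.0000e-04  1.5319e+00 -2.4089e+00]
qvel [-0.0004 -0.0014 -0.0035 -0.0013  0.0029  0.0006]
joint_torque [ 7.50000e-03 -3.20641e+01 -3.08313e+01 -5.94000e-02  1.24000e-02
 -2.00000e-04]
tool_pos [ 0.5085 -0.0504  0.1305]
ee_rot [1.9389 1.5704 2.5671]
wrist_force [-0.2488 -0.4159 -2.7749]
wrist_torque [0.066  0.0301 0.0464]
width 0.0224
```

send_rows:
  increments:
    - [-1,0.001,0,0,0]
    - [-1,0.002,0,0,0]
    - [-1,0.003,0,0,0]
    - [-1,0.004,0,0,0]
    - [-1,0.004,0,0,0]

```text
time: 9.93
tool_pos: [0.5086, -0.0505, 0.1265]
ee_rot: [2.059, 1.57, 2.687]
wrist_force: [0.4, 0.5, -2.8]
width: 0.0219
```

```bash
python3 - <<'E'
from h import *
st()
s=snap('scene','s11.png')
u,v=map(int,proj(s,[.51,-.05,.1]));a=cv2.resize(s['image'][v-30:v+30,u-35:u+35],None,fx=10,fy=10,interpolation=cv2.INTER_CUBIC);cv2.imwrite('pics/s11z.png',a[:,:,::-1])
E
```

```text
time 9.9333
joint_positions [-2.0990e-01  3.0200e-02  1.5879e+00  1.0000e-04  1.5239e+00 -2.4089e+00]
qvel [ 0.0017 -0.0028 -0.0027  0.001   0.0027 -0.0015]
joint_torque [ 3.20000e-03 -3.20998e+01 -3.07629e+01 -6.05000e-02  1.88000e-02
 -2.00000e-04]
tool_pos [ 0.5086 -0.0505  0.1265]
ee_rot [2.0587 1.5704 2.6868]
wrist_force [ 0.4228  0.5446 -2.7868]
wrist_torque [0.0927 0.0469 0.0298]
width 0.0219
```

View pics/s11z.png

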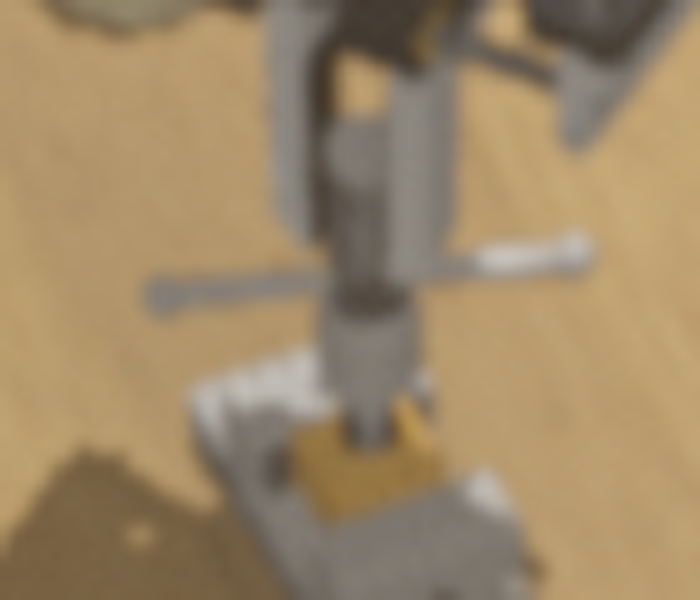

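send_rows:
  increments:
    - [-1,0,0,0,0.06]
    - [-1,0.0001,0,0,0.12]
    - [-1,0.0001,0,0,0.18]
    - [-1,0.0002,0,0,0.24]
    - [-1,0.0002,0,0,0.3]

```text
time: 10.4
tool_pos: [0.5082, -0.0501, 0.1266]
ee_rot: [2.226, 1.569, 2.552]
wrist_force: [-1.2, 1.2, -2.6]
width: 0.0226
```

```bash
cat > q.py <<'E'
from h import *
o=robot.get_obs();J=o['joint_positions'];print('t',round(o['time'],2),'psi',round(J[0]-J[5],4),'J6',round(J[5],3),'jt6',round(o['joint_torque'][5],3),'F',np.round(o['wrist_force'],1),'T',np.round(o['wrist_torque'],3),'p',np.round(o['tool_pos'],4),'w',o['width'],'turned',round(2.1985-(J[0]-J[5]),3))
E
python3 q.py
```

```text
t 10.4 psi 1.8968 J6 -2.106 jt6 -0.368 F [-1.2  1.2 -2.6] T [0.26  0.316 0.21 ] p [ 0.5082 -0.0501  0.1266] w 0.022579789764750124 turned 0.302
```

send_rows:
  increments:
    - [-1,0.0001,0.0002,-0.0002,0.11]
    - [-1,0.0001,0.0002,-0.0002,0.22]
    - [-1,0.0002,0.0002,-0.0002,0.33]
    - [-1,0.0003,0.0002,-0.0002,0.44]
    - [-1,0.0004,0.0002,-0.0002,0.55]

```text
time: 10.82
tool_pos: [0.508, -0.0493, 0.1262]
ee_rot: [2.277, 1.568, 2.051]
wrist_force: [-2.0, 2.2, -1.8]
width: 0.022
```

```bash
python3 q.py
```

```text
t 10.82 psi 1.3448 J6 -1.554 jt6 -0.844 F [-2.   2.2 -1.8] T [0.574 0.333 0.232] p [ 0.508  -0.0493  0.1262] w 0.021977882953442128 turned 0.854
```

send_rows:
  increments:
    - [-1,0.0001,0.0004,-0.0004,0.11]
    - [-1,0.0001,0.0004,-0.0004,0.22]
    - [-1,0.0002,0.0004,-0.0004,0.33]
    - [-1,0.0003,0.0004,-0.0004,0.44]
    - [-1,0.0004,0.0004,-0.0004,0.55]

```text
time: 11.23
tool_pos: [0.5081, -0.0485, 0.1259]
ee_rot: [2.335, 1.568, 1.559]
wrist_force: [-0.2, 2.3, -1.8]
width: 0.0226
```

```bash
python3 q.py
```

```text
t 11.23 psi 0.7949 J6 -1.003 jt6 -0.844 F [-0.2  2.3 -1.8] T [0.69  0.056 0.21 ] p [ 0.5081 -0.0485  0.1259] w 0.022618033202575393 turned 1.404
```

```bash
cat > nx.py <<'E'
from h import *
import sys
e=np.array([.0002,.0016]);b=np.array([.07,.04])
def yz(p): return np.array([[np.cos(p),np.sin(p)],[np.sin(p),-np.cos(p)]])
def nx(roll,kf=0.25e-3):
    o=robot.get_obs();J=o['joint_positions'];p=J[0]-J[5];T=o['wrist_torque']
    F=np.array([-(T[1]-b[1]),T[0]-b[0]])/.23
    d=-(yz(p-roll).T@e)+yz(p).T@e
    tot=yz(p)@(d+kf*F); print('F',F.round(1),'orbit',(yz(p)@d*1e3).round(2),'total tool y,z mm',(tot*1e3).round(2),'helix mm',round(.6366*roll,2))
nx(float(sys.argv[1]))
E
python3 nx.py .55
```

```text
F [-0.1  2.7] orbit [0.87 0.13] total tool y,z mm [ 1.33 -0.35] helix mm 0.35
```

send_rows:
  increments:
    - [-1,0.0001,0.0004,-0.0002,0.11]
    - [-1,0.0001,0.0007,-0.0003,0.22]
    - [-1,0.0002,0.0009,-0.0003,0.33]
    - [-1,0.0003,0.0011,-0.0003,0.44]
    - [-1,0.0004,0.0013,-0.0003,0.55]

```text
time: 11.65
tool_pos: [0.5089, -0.0477, 0.1255]
ee_rot: [2.765, 1.569, 1.439]
wrist_force: [0.8, 1.6, -2.2]
width: 0.0224
```

```bash
python3 q.py;python3 nx.py .55
```

```text
t 11.65 psi 0.2449 J6 -0.451 jt6 -0.85 F [ 0.8  1.6 -2.2] T [0.465 0.076 0.21 ] p [ 0.5089 -0.0477  0.1255] w 0.02244063515020373 turned 1.954
F [-0.2  1.7] orbit [0.87 0.13] total tool y,z mm [ 0.93 -0.29] helix mm 0.35
```

send_rows:
  increments:
    - [-1,0.0001,0.0003,-0.0002,0.11]
    - [-1,0.0001,0.0005,-0.0003,0.22]
    - [-1,0.0002,0.0007,-0.0003,0.33]
    - [-1,0.0003,0.0008,-0.0003,0.44]
    - [-1,0.0004,0.0009,-0.0003,0.55]

```text
time: 12.07
tool_pos: [0.5099, -0.0475, 0.1252]
ee_rot: [3.018, 1.569, 1.142]
wrist_force: [0.2, 1.5, -1.9]
width: 0.0223
```

```bash
python3 q.py;python3 nx.py .55
```

```text
t 12.07 psi -0.3053 J6 0.101 jt6 -0.849 F [ 0.2  1.5 -1.9] T [0.288 0.034 0.175] p [ 0.5099 -0.0475  0.1252] w 0.022319025622981697 turned 2.504
F [0.  0.9] orbit [0.87 0.13] total tool y,z mm [ 0.8 -0.1] helix mm 0.35
```

send_rows:
  increments:
    - [-1,0.0001,0.0003,0,0.12]
    - [-1,0.0001,0.0005,-0.0001,0.24]
    - [-1,0.0002,0.0007,-0.0001,0.36]
    - [-1,0.0003,0.0008,-0.0001,0.48]
    - [-1,0.0004,0.0009,-0.0001,0.6]

```text
time: 12.48
tool_pos: [0.5109, -0.0478, 0.1248]
ee_rot: [-2.975, 1.569, 0.831]
wrist_force: [1.2, 1.1, -1.6]
width: 0.0224
```

send_rows:
  increments:
    - [-1,0,0.0001,0,0.05]
    - [-1,0,0.0001,0,0.05]
    - [-1,0,0.0001,0,0.05]

```text
time: 12.73
tool_pos: [0.5109, -0.048, 0.1248]
ee_rot: [-2.919, 1.57, 0.845]
wrist_force: [0.7, 1.1, -2.2]
width: 0.0225
```

```bash
python3 q.py;python3 nx.py -.55
```

```text
t 12.73 psi -0.9489 J6 0.744 jt6 0.232 F [ 0.7  1.1 -2.2] T [ 0.317 -0.058  0.158] p [ 0.5109 -0.048   0.1248] w 0.02250359207810354 turned 3.147
F [0.4 1.1] orbit [-0.81  0.34] total tool y,z mm [-0.96  0.1 ] helix mm -0.35
```

```bash
python3 - <<'E'
from h import *
snap('wrist','w12.png')
E
```

```text
(no output)
```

View pics/w12.png

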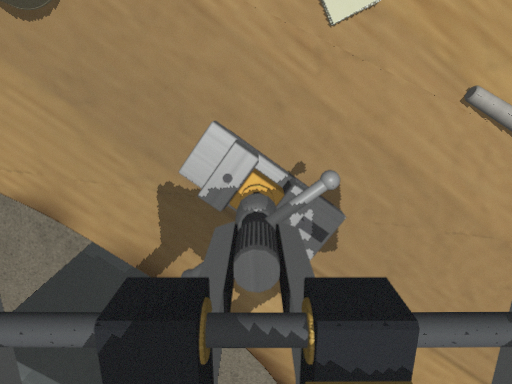

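send_rows:
  increments:
    - [-1,0,-0.0002,0,-0.11]
    - [-1,-0.0001,-0.0004,0,-0.22]
    - [-1,-0.0002,-0.0005,0.0001,-0.33]
    - [-1,-0.0003,-0.0007,0.0001,-0.44]
    - [-1,-0.0003,-0.0009,0.0001,-0.53]

```text
time: 13.2
tool_pos: [0.51, -0.0475, 0.1249]
ee_rot: [-3.042, 1.57, 1.255]
wrist_force: [0.3, 1.1, -1.8]
width: 0.0222
```

```bash
python3 q.py;python3 nx.py -.53
```

```text
t 13.2 psi -0.4156 J6 0.211 jt6 0.521 F [ 0.3  1.1 -1.8] T [ 0.269  0.007 -0.253] p [ 0.51   -0.0475  0.1249] w 0.02218462837733332 turned 2.614
F [0.1 0.9] orbit [-0.78  0.32] total tool y,z mm [-0.84  0.11] helix mm -0.34
```

send_rows:
  increments:
    - [-1,0,-0.0002,0,-0.11]
    - [-1,-0.0001,-0.0004,0,-0.22]
    - [-1,-0.0002,-0.0005,0.0001,-0.33]
    - [-1,-0.0003,-0.0007,0.0001,-0.44]
    - [-1,-0.0004,-0.0008,0.0001,-0.53]

```text
time: 13.62
tool_pos: [0.5091, -0.0474, 0.1253]
ee_rot: [-3.022, 1.57, 1.805]
wrist_force: [1.3, 1.5, -2.7]
width: 0.0221
```

```bash
python3 q.py;python3 nx.py -.53
```

```text
t 13.62 psi 0.1143 J6 -0.318 jt6 0.529 F [ 1.3  1.5 -2.7] T [ 0.211 -0.066 -0.223] p [ 0.5091 -0.0474  0.1253] w 0.022057033863107662 turned 2.084
F [0.5 0.6] orbit [-0.78  0.32] total tool y,z mm [-0.65  0.18] helix mm -0.34
```

send_rows:
  increments:
    - [-1,0,-0.0002,0,-0.11]
    - [-1,-0.0001,-0.0003,0.0001,-0.22]
    - [-1,-0.0002,-0.0004,0.0001,-0.33]
    - [-1,-0.0003,-0.0005,0.0002,-0.44]
    - [-1,-0.0004,-0.0007,0.0002,-0.55]

```text
time: 14.03
tool_pos: [0.5083, -0.0478, 0.1256]
ee_rot: [-2.78, 1.57, 2.597]
wrist_force: [-0.3, 1.2, -2.9]
width: 0.0222
```

send_rows:
  increments:
    - [-1,0,0,0,-0.06]
    - [-1,0,0,0,-0.06]
    - [-1,0,0,0,-0.06]

```text
time: 14.28
tool_pos: [0.5083, -0.0479, 0.1257]
ee_rot: [-2.514, 1.57, 2.916]
wrist_force: [-0.3, 0.9, -2.2]
width: 0.0221
```

```bash
python3 q.py;python3 nx.py .55
```

```text
t 14.28 psi 0.7174 J6 -0.922 jt6 -0.244 F [-0.3  0.9 -2.2] T [ 0.138  0.07  -0.225] p [ 0.5083 -0.0479  0.1257] w 0.02211289938093516 turned 1.481
F [-0.1  0.3] orbit [0.87 0.13] total tool y,z mm [0.89 0.05] helix mm 0.35
```

send_rows:
  increments:
    - [-1,0.0001,0.0002,0,0.12]
    - [-1,0.0001,0.0004,0,0.24]
    - [-1,0.0002,0.0006,0,0.36]
    - [-1,0.0003,0.0008,0.0001,0.48]
    - [-1,0.0004,0.001,0.0001,0.6]

```text
time: 14.7
tool_pos: [0.5092, -0.0472, 0.1255]
ee_rot: [-1.653, 1.571, -3.111]
wrist_force: [-0.2, 0.3, -1.8]
width: 0.0225
```

```bash
python3 q.py;python3 nx.py .6
```

```text
t 14.7 psi 0.1128 J6 -0.316 jt6 -0.945 F [-0.2  0.3 -1.8] T [0.13  0.07  0.247] p [ 0.5092 -0.0472  0.1255] w 0.02251478479087341 turned 2.086
F [-0.1  0.3] orbit [0.94 0.17] total tool y,z mm [0.91 0.1 ] helix mm 0.38
```

send_rows:
  increments:
    - [-1,0.0001,0.0002,0,0.12]
    - [-1,0.0001,0.0004,0,0.24]
    - [-1,0.0002,0.0006,0,0.36]
    - [-1,0.0003,0.0008,0.0001,0.48]
    - [-1,0.0004,0.0009,0.0001,0.6]

```text
time: 15.12
tool_pos: [0.5103, -0.0472, 0.1251]
ee_rot: [1.464, 1.571, -0.594]
wrist_force: [-0.4, 1.6, -2.7]
width: 0.0222
```

```bash
python3 q.py;python3 nx.py .6
```

```text
t 15.12 psi -0.4871 J6 0.284 jt6 -0.945 F [-0.4  1.6 -2.7] T [0.089 0.024 0.232] p [ 0.5103 -0.0472  0.1251] w 0.02224073947389565 turned 2.686
F [0.1 0.1] orbit [0.94 0.17] total tool y,z mm [0.94 0.14] helix mm 0.38
```

Side load is nearly zero. Continuing.

send_rows:
  increments:
    - [-1,0.0001,0.0002,0,0.12]
    - [-1,0.0001,0.0004,0,0.24]
    - [-1,0.0002,0.0006,0.0001,0.36]
    - [-1,0.0003,0.0008,0.0001,0.48]
    - [-1,0.0004,0.0009,0.0001,0.6]

```text
time: 15.53
tool_pos: [0.5112, -0.0479, 0.1247]
ee_rot: [1.902, 1.57, -0.756]
wrist_force: [-0.6, 0.5, -2.4]
width: 0.0223
```

```bash
python3 q.py;python3 nx.py .6
```

```text
t 15.53 psi -1.0872 J6 0.884 jt6 -0.943 F [-0.6  0.5 -2.4] T [0.018 0.024 0.242] p [ 0.5112 -0.0479  0.1247] w 0.02225815364754259 turned 3.286
F [ 0.1 -0.2] orbit [0.94 0.17] total tool y,z mm [1.   0.18] helix mm 0.38
```

send_rows:
  increments:
    - [-1,0.0001,0.0002,0,0.12]
    - [-1,0.0001,0.0004,0,0.24]
    - [-1,0.0002,0.0006,0.0001,0.36]
    - [-1,0.0003,0.0008,0.0001,0.48]
    - [-1,0.0004,0.001,0.0002,0.6]

```text
time: 15.95
tool_pos: [0.5115, -0.049, 0.1243]
ee_rot: [2.374, 1.57, -0.884]
wrist_force: [0.4, -0.7, -1.5]
width: 0.0226
```

```bash
python3 q.py;python3 nx.py .6
```

```text
t 15.95 psi -1.6873 J6 1.482 jt6 -0.938 F [ 0.4 -0.7 -1.5] T [0.072 0.109 0.21 ] p [ 0.5115 -0.049   0.1243] w 0.02260469752308479 turned 3.886
F [-0.3  0. ] orbit [0.94 0.17] total tool y,z mm [0.94 0.24] helix mm 0.38
```

send_rows:
  increments:
    - [-1,0.0001,0.0002,0,0.12]
    - [-1,0.0001,0.0004,0,0.24]
    - [-1,0.0002,0.0006,0.0001,0.36]
    - [-1,0.0003,0.0008,0.0001,0.48]
    - [-1,0.0004,0.0009,0.0002,0.6]

```text
time: 16.37
tool_pos: [0.5112, -0.05, 0.1239]
ee_rot: [2.791, 1.57, -1.067]
wrist_force: [0.6, -1.5, -2.7]
width: 0.0221
```

send_rows:
  increments:
    - [-1,0.0001,0.0001,0,0.1]
    - [-1,0.0001,0.0002,0,0.16]
    - [-1,0.0001,0.0002,0,0.16]
    - [-1,0.0001,0.0002,0,0.16]

```text
time: 16.7
tool_pos: [0.511, -0.0502, 0.1238]
ee_rot: [2.856, 1.57, -1.154]
wrist_force: [-0.3, -1.2, -2.7]
width: 0.0223
```

```bash
python3 q.py;python3 nx.py -.55
```

```text
t 16.7 psi -2.4398 J6 2.232 jt6 0.244 F [-0.3 -1.2 -2.7] T [-0.094  0.095  0.177] p [ 0.511  -0.0502  0.1238] w 0.022321530986676965 turned 4.638
F [-0.2 -0.7] orbit [-0.81  0.34] total tool y,z mm [-0.65  0.24] helix mm -0.35
```

send_rows:
  increments:
    - [-1,0,-0.0002,0,-0.11]
    - [-1,-0.0001,-0.0003,0.0001,-0.22]
    - [-1,-0.0002,-0.0005,0.0001,-0.33]
    - [-1,-0.0003,-0.0006,0.0002,-0.44]
    - [-1,-0.0003,-0.0007,0.0003,-0.53]

```text
time: 17.12
tool_pos: [0.5114, -0.0493, 0.1239]
ee_rot: [2.797, 1.57, -0.679]
wrist_force: [0.3, 0.4, -2.5]
width: 0.0224
```

```bash
python3 q.py;python3 nx.py -.53
```

```text
t 17.12 psi -1.9058 J6 1.699 jt6 0.521 F [ 0.3  0.4 -2.5] T [-0.102  0.012 -0.241] p [ 0.5114 -0.0493  0.1239] w 0.022417743415297373 turned 4.104
F [ 0.1 -0.7] orbit [-0.78  0.32] total tool y,z mm [-0.62  0.23] helix mm -0.34
```

send_rows:
  increments:
    - [-1,0,-0.0002,0,-0.11]
    - [-1,-0.0001,-0.0003,0.0001,-0.22]
    - [-1,-0.0002,-0.0005,0.0001,-0.33]
    - [-1,-0.0003,-0.0006,0.0002,-0.44]
    - [-1,-0.0004,-0.0007,0.0003,-0.53]

```text
time: 17.53
tool_pos: [0.5113, -0.0484, 0.1242]
ee_rot: [-3.127, 1.57, 0.21]
wrist_force: [1.8, -0.4, -3.1]
width: 0.0221
```

```bash
python3 q.py;python3 nx.py -.5
```

```text
t 17.53 psi -1.3758 J6 1.171 jt6 0.527 F [ 1.8 -0.4 -3.1] T [ 0.001  0.004 -0.243] p [ 0.5113 -0.0484  0.1242] w 0.022086808401696044 turned 3.574
F [ 0.2 -0.3] orbit [-0.74  0.29] total tool y,z mm [-0.66  0.27] helix mm -0.32
```

send_rows:
  increments:
    - [-1,0,-0.0002,0,-0.11]
    - [-1,-0.0001,-0.0003,0.0001,-0.22]
    - [-1,-0.0002,-0.0005,0.0001,-0.33]
    - [-1,-0.0003,-0.0006,0.0002,-0.44]
    - [-1,-0.0003,-0.0007,0.0003,-0.5]

```text
time: 17.95
tool_pos: [0.5108, -0.0476, 0.1246]
ee_rot: [-3.034, 1.57, 0.802]
wrist_force: [0.5, 0.1, -4.4]
width: 0.0226
```

send_rows:
  increments:
    - [-1,0,0,0,0]
    - [-1,0,0,0,0]
    - [-1,0,0.0001,0,0.05]
    - [-1,0,0.0001,0,0.1]
    - [-1,0,0.0001,0,0.1]

```text
time: 18.37
tool_pos: [0.5109, -0.0477, 0.1246]
ee_rot: [2.778, 1.57, 0.224]
wrist_force: [1.1, 0.2, -3.4]
width: 0.0218
```

```bash
python3 q.py;python3 nx.py 0;python3 - <<'E'
from h import *
snap('wrist','w13.png')
E
```

```text
t 18.37 psi -0.9826 J6 0.779 jt6 0.34 F [ 1.1  0.2 -3.4] T [-0.001 -0.07  -0.039] p [ 0.5109 -0.0477  0.1246] w 0.021817950500446534 turned 3.181
F [ 0.5 -0.3] orbit [0. 0.] total tool y,z mm [ 0.13 -0.06] helix mm 0.0
```

View pics/w13.png

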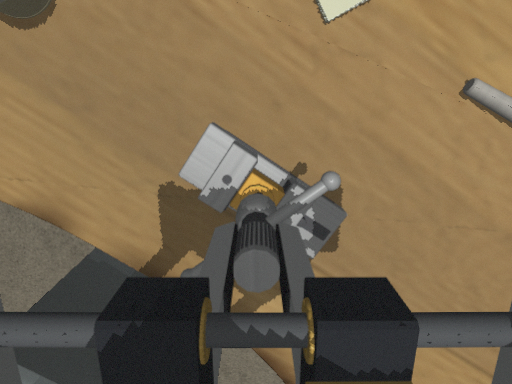

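send_rows:
  increments:
    - [-0.2,0,0,0,0]
    - [-0.2,0,0,0,0]
    - [-0.2,0,0,0,0]
    - [-0.2,0,0.0001,0.0008,0]
    - [-0.2,0,0.0002,0.0016,0]

```text
time: 18.83
tool_pos: [0.5097, -0.0489, 0.125]
ee_rot: [2.342, 1.57, -0.209]
wrist_force: [-0.3, 0.6, -1.0]
width: 0.0372
```

```bash
python3 q.py;python3 - <<'E'
from h import *
snap('wrist','w14.png')
E
```

```text
t 18.83 psi -0.9807 J6 0.774 jt6 0.013 F [-0.3  0.6 -1. ] T [-0.021  0.111 -0.005] p [ 0.5097 -0.0489  0.125 ] w 0.03724602963925665 turned 3.179
```

View pics/w14.png

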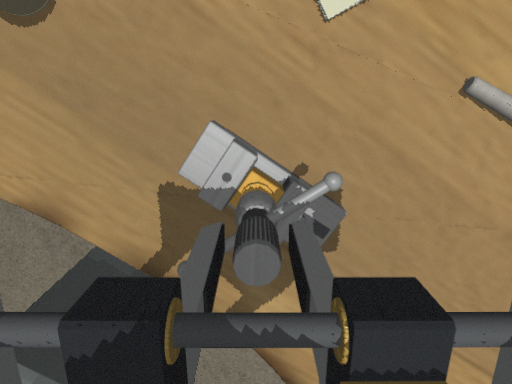

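send_rows:
  increments:
    - [-0.2,0,0,0,-0.12]
    - [-0.2,0,0,0,-0.24]
    - [-0.2,0,0,0,-0.36]
    - [-0.2,0,0,0,-0.48]
    - [-0.2,0,0,0,-0.6]

```text
time: 19.3
tool_pos: [0.5096, -0.0489, 0.1248]
ee_rot: [1.854, 1.571, -0.092]
wrist_force: [0.8, -0.7, -0.4]
width: 0.0377
```

send_rows:
  increments:
    - [-0.2,0,0,0,-0.12]
    - [-0.2,0,0,0,-0.24]
    - [-0.2,0,0,0,-0.36]
    - [-0.2,0,0,0,-0.48]
    - [-0.2,0,0,0,-0.6]

```text
time: 19.72
tool_pos: [0.5095, -0.0489, 0.1248]
ee_rot: [1.532, 1.571, 0.186]
wrist_force: [0.7, -0.1, -0.2]
width: 0.0372
```

```bash
python3 q.py
```

```text
t 19.72 psi 0.2249 J6 -0.431 jt6 1.186 F [ 0.7 -0.1 -0.2] T [-0.027  0.096  0.014] p [ 0.5095 -0.0489  0.1248] w 0.03724256608135801 turned 1.974
```

Fingers turn freely round the head. Continue back.

send_rows:
  increments:
    - [-0.2,0,0,0,-0.12]
    - [-0.2,0,0,0,-0.24]
    - [-0.2,0,0,0,-0.36]
    - [-0.2,0,0,0,-0.48]
    - [-0.2,0,0,0,-0.6]

```text
time: 20.13
tool_pos: [0.5095, -0.0488, 0.1247]
ee_rot: [1.291, 1.571, 0.545]
wrist_force: [0.5, 0.6, 0.2]
width: 0.0377
```

send_rows:
  increments:
    - [-0.2,0,0,0,-0.12]
    - [-0.2,0,0,0,-0.24]
    - [-0.2,0,0,0,-0.36]
    - [-0.2,0,0,0,-0.48]
    - [-0.2,0,0,0,-0.6]

```text
time: 20.55
tool_pos: [0.5096, -0.0489, 0.1248]
ee_rot: [0.096, 1.571, -0.05]
wrist_force: [0.5, -0.4, 0.6]
width: 0.0375
```

send_rows:
  increments:
    - [-0.2,0,0,0,-0.12]
    - [-0.2,0,0,0,-0.24]
    - [-0.2,0,0,0,-0.36]
    - [-0.2,0,0,0,-0.48]
    - [-0.2,0,0,0,-0.6]

```text
time: 20.97
tool_pos: [0.5095, -0.0488, 0.1247]
ee_rot: [-0.242, 1.571, 0.212]
wrist_force: [-0.1, -0.8, 0.1]
width: 0.0378
```

send_rows:
  increments:
    - [-0.2,0,0,0,-0.1]
    - [-0.2,0,0,0,-0.16]
    - [-0.2,0,0,0,-0.16]
    - [-0.2,0,0,0,-0.16]

```text
time: 21.3
tool_pos: [0.5096, -0.0488, 0.1247]
ee_rot: [-0.469, 1.571, 0.137]
wrist_force: [0.3, -0.3, 0.4]
width: 0.0374
```

```bash
python3 q.py;python3 - <<'E'
from h import *
snap('wrist','w15.png')
E
```

```text
t 21.3 psi 2.1773 J6 -2.384 jt6 -0.06 F [ 0.3 -0.3  0.4] T [0.091 0.011 0.004] p [ 0.5096 -0.0488  0.1247] w 0.037404144416954374 turned 0.021
```

View pics/w15.png

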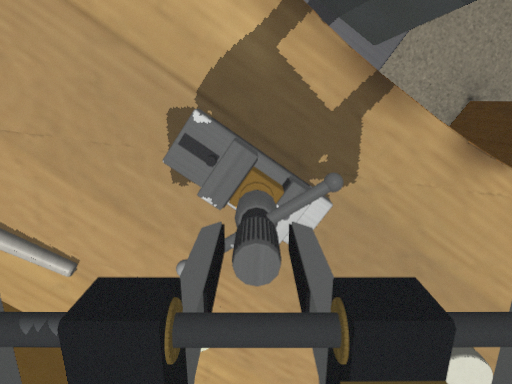

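send_rows:
  increments:
    - [-0.4,0,0,0,0]
    - [-0.6,0,0,0,0]
    - [-1,0,0,0,0]
    - [-1,0,0,0,0]
    - [-1,0,0,0,0]

```text
time: 21.77
tool_pos: [0.5096, -0.0488, 0.1247]
ee_rot: [-0.502, 1.571, 0.106]
wrist_force: [-0.4, -0.3, 0.3]
width: 0.0224
```

send_rows:
  increments:
    - [-1,0,0,0,0]
    - [-1,0,0,0,0]

```text
time: 21.93
tool_pos: [0.5096, -0.0488, 0.1247]
ee_rot: [-0.403, 1.571, 0.205]
wrist_force: [-0.8, 0.4, -0.1]
width: 0.0223
```

```bash
sed -i 's/^e=.*$/e=np.array([0,0.0]);b=np.array([.08,.03])/' nx.py; python3 q.py; python3 nx.py .5
```

```text
t 21.93 psi 2.1789 J6 -2.385 jt6 0.001 F [-0.8  0.4 -0.1] T [ 0.022 -0.046  0.021] p [ 0.5096 -0.0488  0.1247] w 0.022318489407874058 turned 0.02
F [ 0.3 -0.3] orbit [0. 0.] total tool y,z mm [-0.1   0.03] helix mm 0.32
```

send_rows:
  increments:
    - [-1,0,0,0,0.11]
    - [-1,0,0,0,0.22]
    - [-1,0.0001,0,0,0.33]
    - [-1,0.0002,0,0,0.44]
    - [-1,0.0003,0,0,0.55]

```text
time: 22.35
tool_pos: [0.5097, -0.0488, 0.1245]
ee_rot: [-0.614, 1.57, -0.561]
wrist_force: [0.5, -0.8, 1.2]
width: 0.0222
```

```bash
 python3 q.py; python3 nx.py .55
```

```text
t 22.35 psi 1.6242 J6 -1.83 jt6 -0.849 F [ 0.5 -0.8  1.2] T [-0.044 -0.031  0.275] p [ 0.5097 -0.0488  0.1245] w 0.02221366225752763 turned 0.574
F [ 0.3 -0.5] orbit [0. 0.] total tool y,z mm [-0.14  0.06] helix mm 0.35
```

send_rows:
  increments:
    - [-1,0.0001,-0.0001,0,0.11]
    - [-1,0.0002,-0.0001,0,0.22]
    - [-1,0.0002,-0.0001,0,0.33]
    - [-1,0.0003,-0.0001,0,0.44]
    - [-1,0.0003,-0.0001,0,0.55]

```text
time: 22.77
tool_pos: [0.5097, -0.0489, 0.1242]
ee_rot: [0.087, 1.57, -0.409]
wrist_force: [0.4, -0.0, 0.4]
width: 0.0222
```

```bash
 python3 q.py; python3 nx.py .55
```

```text
t 22.77 psi 1.0742 J6 -1.281 jt6 -0.849 F [ 0.4 -0.   0.4] T [-0.038 -0.04   0.287] p [ 0.5097 -0.0489  0.1242] w 0.022184053437303577 turned 1.124
F [ 0.3 -0.5] orbit [0. 0.] total tool y,z mm [-0.08  0.13] helix mm 0.35
```

send_rows:
  increments:
    - [-1,0.0001,-0.0001,0.0001,0.11]
    - [-1,0.0002,-0.0001,0.0001,0.22]
    - [-1,0.0002,-0.0001,0.0001,0.33]
    - [-1,0.0003,-0.0001,0.0001,0.44]
    - [-1,0.0004,-0.0001,0.0001,0.55]

```text
time: 23.18
tool_pos: [0.5097, -0.049, 0.1238]
ee_rot: [0.83, 1.57, -0.216]
wrist_force: [-0.6, -0.9, 0.2]
width: 0.0225
```

```bash
 python3 q.py; python3 nx.py .55
```

```text
t 23.18 psi 0.5242 J6 -0.731 jt6 -0.85 F [-0.6 -0.9  0.2] T [-0.082  0.027  0.232] p [ 0.5097 -0.049   0.1238] w 0.02252543218592536 turned 1.674
F [ 0.  -0.7] orbit [0. 0.] total tool y,z mm [-0.08  0.15] helix mm 0.35
```

send_rows:
  increments:
    - [-1,0.0001,0,0.0001,0.1]
    - [-1,0.0001,0,0.0001,0.2]
    - [-1,0.0002,0,0.0001,0.3]
    - [-1,0.0003,0,0.0001,0.4]
    - [-1,0.0003,0,0.0001,0.4]

```text
time: 23.6
tool_pos: [0.5097, -0.0491, 0.1235]
ee_rot: [1.67, 1.571, 0.227]
wrist_force: [-0.6, -0.4, 1.5]
width: 0.0222
```

```bash
 python3 q.py; python3 nx.py .55; python3 q.py
```

```text
t 23.6 psi 0.1279 J6 -0.335 jt6 0.891 F [-0.6 -0.4  1.5] T [-0.092  0.146  0.16 ] p [ 0.5097 -0.0491  0.1235] w 0.022247893522341553 turned 2.071
F [-0.5 -0.7] orbit [0. 0.] total tool y,z mm [-0.15  0.17] helix mm 0.35
t 23.6 psi 0.1279 J6 -0.335 jt6 0.891 F [-0.6 -0.4  1.5] T [-0.092  0.146  0.16 ] p [ 0.5097 -0.0491  0.1235] w 0.022247893522341553 turned 2.071
```

send_rows:
  increments:
    - [-1,0.0001,-0.0001,0.0001,0.03]
    - [-1,0.0001,-0.0001,0.0001,0.06]
    - [-1,0.0001,-0.0001,0.0001,0.06]

```text
time: 23.85
tool_pos: [0.5097, -0.0492, 0.1235]
ee_rot: [1.827, 1.57, 0.327]
wrist_force: [0.4, 0.1, 0.6]
width: 0.022
```

```bash
 python3 q.py
```

```text
t 23.85 psi 0.0713 J6 -0.278 jt6 0.402 F [0.4 0.1 0.6] T [0.024 0.041 0.17 ] p [ 0.5097 -0.0492  0.1235] w 0.021962381073725678 turned 2.127
```

send_rows:
  increments:
    - [-1,0,0,0.0001,0.02]
    - [-1,0,0,0.0001,0.04]
    - [-1,0,0,0.0001,0.04]

```text
time: 24.1
tool_pos: [0.5097, -0.0492, 0.1235]
ee_rot: [2.108, 1.57, 0.566]
wrist_force: [0.3, 1.4, 0.7]
width: 0.0226
```

```bash
 python3 q.py
```

```text
t 24.1 psi 0.029 J6 -0.236 jt6 0.324 F [0.3 1.4 0.7] T [0.059 0.022 0.168] p [ 0.5097 -0.0492  0.1235] w 0.02262250579331195 turned 2.169
```

send_rows:
  increments:
    - [-1,0,0,0,0.02]
    - [-1,0,0,0,0.04]
    - [-1,0,0,0,0.04]

```text
time: 24.35
tool_pos: [0.5097, -0.0493, 0.1234]
ee_rot: [2.037, 1.57, 0.454]
wrist_force: [-0.9, -0.3, 2.0]
width: 0.0224
```

```bash
 python3 q.py
```

```text
t 24.35 psi -0.0118 J6 -0.195 jt6 0.331 F [-0.9 -0.3  2. ] T [0.033 0.086 0.192] p [ 0.5097 -0.0493  0.1234] w 0.02239528200158049 turned 2.21
```

send_rows:
  increments:
    - [-1,0.0001,0,0,0.02]
    - [-1,0.0001,0,0,0.04]
    - [-1,0.0001,0,0,0.04]

```text
time: 24.6
tool_pos: [0.5097, -0.0493, 0.1233]
ee_rot: [2.008, 1.57, 0.385]
wrist_force: [0.3, 0.2, 2.5]
width: 0.0219
```

```bash
 python3 q.py
```

```text
t 24.6 psi -0.0521 J6 -0.155 jt6 0.332 F [0.3 0.2 2.5] T [0.08  0.107 0.242] p [ 0.5097 -0.0493  0.1233] w 0.021876723141567786 turned 2.251
```

send_rows:
  increments:
    - [-1,0,0,0,0.02]
    - [-1,0,0,0,0.02]
    - [-1,0,0,0,0.02]

```text
time: 24.85
tool_pos: [0.5097, -0.0493, 0.1233]
ee_rot: [1.839, 1.57, 0.197]
wrist_force: [-0.5, 0.3, 3.5]
width: 0.0225
```

```bash
 python3 q.py
```

```text
t 24.85 psi -0.0711 J6 -0.136 jt6 0.211 F [-0.5  0.3  3.5] T [0.135 0.071 0.178] p [ 0.5097 -0.0493  0.1233] w 0.022450667564876774 turned 2.27
```

send_rows:
  increments:
    - [-1,0,0,0,0.02]
    - [-1,0,0,0,0.04]
    - [-1,0,0,0,0.04]

```text
time: 25.1
tool_pos: [0.5097, -0.0493, 0.1233]
ee_rot: [2.019, 1.571, 0.336]
wrist_force: [0.1, 0.8, 3.1]
width: 0.022
```

```bash
 python3 q.py
```

```text
t 25.1 psi -0.1122 J6 -0.095 jt6 0.332 F [0.1 0.8 3.1] T [0.179 0.1   0.204] p [ 0.5097 -0.0493  0.1233] w 0.02196359205892096 turned 2.311
```

send_rows:
  increments:
    - [-1,0,0.0001,0,0.02]
    - [-1,0,0.0001,0,0.04]
    - [-1,0,0.0001,0,0.04]

```text
time: 25.35
tool_pos: [0.5097, -0.0493, 0.1232]
ee_rot: [2.403, 1.571, 0.68]
wrist_force: [-0.1, 0.7, 3.2]
width: 0.0224
```

```bash
 python3 q.py
```

```text
t 25.35 psi -0.1522 J6 -0.055 jt6 0.332 F [-0.1  0.7  3.2] T [0.114 0.154 0.198] p [ 0.5097 -0.0493  0.1232] w 0.0223657778430172 turned 2.351
```

send_rows:
  increments:
    - [-1,0,0,0,0.02]
    - [-1,0,0,0,0.04]
    - [-1,0,0,0,0.04]

```text
time: 25.6
tool_pos: [0.5097, -0.0493, 0.1232]
ee_rot: [2.496, 1.571, 0.733]
wrist_force: [-0.6, 1.3, 2.7]
width: 0.0223
```

```bash
 python3 q.py
```

```text
t 25.6 psi -0.1922 J6 -0.015 jt6 0.332 F [-0.6  1.3  2.7] T [0.175 0.173 0.228] p [ 0.5097 -0.0493  0.1232] w 0.022321295999577637 turned 2.391
```

send_rows:
  increments:
    - [-1,0,0,-0.0001,0.02]
    - [-1,0,0,-0.0001,0.04]
    - [-1,0,0,-0.0001,0.04]

```text
time: 25.85
tool_pos: [0.5097, -0.0493, 0.1232]
ee_rot: [-0.019, 1.571, -1.822]
wrist_force: [-1.1, 0.5, 3.2]
width: 0.0223
```

```bash
 python3 q.py
```

```text
t 25.85 psi -0.2322 J6 0.025 jt6 0.332 F [-1.1  0.5  3.2] T [0.131 0.274 0.243] p [ 0.5097 -0.0493  0.1232] w 0.02228778024058274 turned 2.431
```

send_rows:
  increments:
    - [-1,0,-0.0003,0,0.02]
    - [-1,0,-0.0003,0,0.04]
    - [-1,0,-0.0003,0,0.04]

```text
time: 26.1
tool_pos: [0.5096, -0.0492, 0.1232]
ee_rot: [1.641, 1.57, -0.202]
wrist_force: [-0.2, 0.2, 3.2]
width: 0.0224
```

```bash
 python3 q.py
```

```text
t 26.1 psi -0.2722 J6 0.065 jt6 0.332 F [-0.2  0.2  3.2] T [0.038 0.005 0.168] p [ 0.5096 -0.0492  0.1232] w 0.022434673592898614 turned 2.471
```

send_rows:
  increments:
    - [-1,0,0,0,0.02]
    - [-1,0,0,0,0.04]
    - [-1,0,0,0,0.04]

```text
time: 26.35
tool_pos: [0.5095, -0.0492, 0.1232]
ee_rot: [1.799, 1.57, -0.084]
wrist_force: [0.1, 0.8, 3.4]
width: 0.0224
```

```bash
 python3 q.py
```

```text
t 26.35 psi -0.3122 J6 0.105 jt6 0.332 F [0.1 0.8 3.4] T [ 0.067 -0.01   0.225] p [ 0.5095 -0.0492  0.1232] w 0.0224330555550762 turned 2.511
```

send_rows:
  increments:
    - [-1,0,0,0,0.02]
    - [-1,0,0,0,0.04]
    - [-1,0,0,0,0.04]

```text
time: 26.6
tool_pos: [0.5095, -0.0492, 0.1231]
ee_rot: [1.963, 1.571, 0.04]
wrist_force: [0.4, 0.0, 2.1]
width: 0.0225
```

```bash
 python3 q.py
```

```text
t 26.6 psi -0.3522 J6 0.145 jt6 0.333 F [0.4 0.  2.1] T [ 0.065 -0.051  0.207] p [ 0.5095 -0.0492  0.1231] w 0.02246363038488317 turned 2.551
```

send_rows:
  increments:
    - [-1,0.0001,0,0,0.02]
    - [-1,0.0001,0,0,0.04]
    - [-1,0.0001,0,0,0.04]

```text
time: 26.85
tool_pos: [0.5095, -0.0492, 0.1231]
ee_rot: [2.015, 1.57, 0.052]
wrist_force: [1.6, 0.3, 2.6]
width: 0.0223
```

```bash
 python3 q.py
```

```text
t 26.85 psi -0.3922 J6 0.185 jt6 0.332 F [1.6 0.3 2.6] T [-0.004 -0.034  0.153] p [ 0.5095 -0.0492  0.1231] w 0.022253711062745873 turned 2.591
```

send_rows:
  increments:
    - [-1,0,0,0,0.02]
    - [-1,0,0,0,0.04]
    - [-1,0,0,0,0.04]

```text
time: 27.1
tool_pos: [0.5095, -0.0492, 0.1231]
ee_rot: [2.018, 1.571, 0.015]
wrist_force: [-0.2, 0.6, 3.0]
width: 0.0223
```

```bash
 python3 q.py
```

```text
t 27.1 psi -0.4322 J6 0.225 jt6 0.332 F [-0.2  0.6  3. ] T [-0.041 -0.044  0.164] p [ 0.5095 -0.0492  0.1231] w 0.022319700047423053 turned 2.631
```

send_rows:
  increments:
    - [-1,0,0,0,0.02]
    - [-1,0,0,0,0.04]
    - [-1,0,0,0,0.04]

```text
time: 27.35
tool_pos: [0.5095, -0.0492, 0.1231]
ee_rot: [2.317, 1.571, 0.274]
wrist_force: [0.9, 0.5, 2.4]
width: 0.0223
```

```bash
 python3 q.py
```

```text
t 27.35 psi -0.4722 J6 0.265 jt6 0.332 F [0.9 0.5 2.4] T [-0.029 -0.086  0.207] p [ 0.5095 -0.0492  0.1231] w 0.022329018256171364 turned 2.671
```

send_rows:
  increments:
    - [-1,0,0.0001,0,0.02]
    - [-1,0,0.0001,0,0.04]
    - [-1,0,0.0001,0,0.04]

```text
time: 27.6
tool_pos: [0.5095, -0.0492, 0.1231]
ee_rot: [-2.352, 1.571, 1.848]
wrist_force: [1.7, 0.3, 2.6]
width: 0.0223
```

```bash
 python3 q.py
```

```text
t 27.6 psi -0.5122 J6 0.305 jt6 0.332 F [1.7 0.3 2.6] T [ 0.01  -0.052  0.175] p [ 0.5095 -0.0492  0.1231] w 0.022285731086376978 turned 2.711
```

send_rows:
  increments:
    - [-1,0,0,0,0.02]
    - [-1,0,0,0,0.04]
    - [-1,0,0,0,0.04]

```text
time: 27.85
tool_pos: [0.5095, -0.0492, 0.123]
ee_rot: [-2.059, 1.571, 2.101]
wrist_force: [-0.3, 0.8, 2.5]
width: 0.0222
```

```bash
 python3 q.py
```

```text
t 27.85 psi -0.5522 J6 0.345 jt6 0.332 F [-0.3  0.8  2.5] T [ 0.012 -0.088  0.198] p [ 0.5095 -0.0492  0.123 ] w 0.022154911980279798 turned 2.751
```

send_rows:
  increments:
    - [-1,0.0001,0,0,0.02]
    - [-1,0.0001,0,0,0.04]
    - [-1,0.0001,0,0,0.04]

```text
time: 28.1
tool_pos: [0.5095, -0.0492, 0.123]
ee_rot: [-2.28, 1.571, 1.84]
wrist_force: [0.8, 0.5, 1.6]
width: 0.022
```

```bash
 python3 q.py; python3 -c "
from h import *
snap('wrist','w16.png')"
```

```text
t 28.1 psi -0.5922 J6 0.385 jt6 0.332 F [0.8 0.5 1.6] T [ 0.001 -0.041  0.203] p [ 0.5095 -0.0492  0.123 ] w 0.022038107784971207 turned 2.791
```

View pics/w16.png

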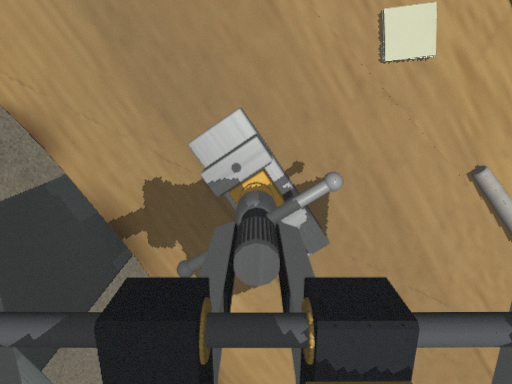

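Bar ball still at (334,182), so no slip in the grip. Continuing.

send_rows:
  increments:
    - [-1,0,0,0,0.02]
    - [-1,0,0,0,0.04]
    - [-1,0,0,0,0.04]

```text
time: 28.4
tool_pos: [0.5095, -0.0492, 0.123]
ee_rot: [-2.134, 1.571, 1.946]
wrist_force: [-0.7, -0.7, 3.5]
width: 0.0224
```

```bash
 python3 q.py
```

```text
t 28.4 psi -0.6322 J6 0.425 jt6 0.332 F [-0.7 -0.7  3.5] T [0.016 0.001 0.182] p [ 0.5095 -0.0492  0.123 ] w 0.02243789891172427 turned 2.831
```

send_rows:
  increments:
    - [-1,0,0,0,0.02]
    - [-1,0,0,0,0.04]
    - [-1,0,0,0,0.04]

```text
time: 28.65
tool_pos: [0.5095, -0.0492, 0.1229]
ee_rot: [-2.118, 1.571, 1.922]
wrist_force: [0.7, 0.7, 3.1]
width: 0.0225
```

```bash
 python3 q.py
```

```text
t 28.65 psi -0.6722 J6 0.465 jt6 0.332 F [0.7 0.7 3.1] T [-0.005  0.019  0.176] p [ 0.5095 -0.0492  0.1229] w 0.0225295885107328 turned 2.871
```

send_rows:
  increments:
    - [-1,0,0,0,0.02]
    - [-1,0,0,0,0.04]
    - [-1,0,0,0,0.04]

```text
time: 28.9
tool_pos: [0.5094, -0.0492, 0.1229]
ee_rot: [-1.73, 1.571, 2.271]
wrist_force: [1.0, 0.6, 2.4]
width: 0.0219
```

```bash
 python3 q.py
```

```text
t 28.9 psi -0.7121 J6 0.505 jt6 0.332 F [1.  0.6 2.4] T [ 0.028 -0.031  0.193] p [ 0.5094 -0.0492  0.1229] w 0.021909368003497787 turned 2.911
```

send_rows:
  increments:
    - [-1,0.0001,0,0,0.02]
    - [-1,0.0001,0,0,0.04]
    - [-1,0.0001,0,0,0.04]

```text
time: 29.15
tool_pos: [0.5095, -0.0492, 0.1229]
ee_rot: [-2.162, 1.571, 1.799]
wrist_force: [0.6, -0.8, 2.7]
width: 0.0221
```

```bash
 python3 q.py
```

```text
t 29.15 psi -0.7522 J6 0.545 jt6 0.332 F [ 0.6 -0.8  2.7] T [0.002 0.014 0.218] p [ 0.5095 -0.0492  0.1229] w 0.02212910638640969 turned 2.951
```

send_rows:
  increments:
    - [-1,0,0,0,0.02]
    - [-1,0,0,0,0.04]
    - [-1,0,0,0,0.04]

```text
time: 29.4
tool_pos: [0.5095, -0.0492, 0.1228]
ee_rot: [-1.996, 1.571, 1.924]
wrist_force: [-0.6, 0.0, 2.4]
width: 0.0222
```

```bash
 python3 q.py
```

```text
t 29.4 psi -0.7922 J6 0.585 jt6 0.332 F [-0.6  0.   2.4] T [0.091 0.057 0.184] p [ 0.5095 -0.0492  0.1228] w 0.02223740254397393 turned 2.991
```

send_rows:
  increments:
    - [-1,0,0,0,0.02]
    - [-1,0,0,0,0.04]
    - [-1,0,0,0,0.04]

```text
time: 29.65
tool_pos: [0.5095, -0.0492, 0.1228]
ee_rot: [-1.804, 1.571, 2.076]
wrist_force: [0.2, 0.5, 2.2]
width: 0.0223
```

```bash
 python3 q.py
```

```text
t 29.65 psi -0.8322 J6 0.625 jt6 0.332 F [0.2 0.5 2.2] T [0.016 0.056 0.183] p [ 0.5095 -0.0492  0.1228] w 0.02225535765342692 turned 3.031
```

send_rows:
  increments:
    - [-1,0,0,0,0.02]
    - [-1,0,0,0,0.04]
    - [-1,0,0,0,0.04]

```text
time: 29.9
tool_pos: [0.5095, -0.0492, 0.1228]
ee_rot: [-1.752, 1.571, 2.089]
wrist_force: [0.2, 0.5, 2.8]
width: 0.0218
```

```bash
 python3 q.py
```

```text
t 29.9 psi -0.8722 J6 0.665 jt6 0.332 F [0.2 0.5 2.8] T [0.095 0.103 0.187] p [ 0.5095 -0.0492  0.1228] w 0.021754673248240305 turned 3.071
```

send_rows:
  increments:
    - [-1,0,0,0,0.02]
    - [-1,0,0,0,0.04]
    - [-1,0,0,0,0.04]

```text
time: 30.15
tool_pos: [0.5095, -0.0492, 0.1228]
ee_rot: [-1.82, 1.571, 1.98]
wrist_force: [0.6, 0.9, 2.9]
width: 0.0223
```

```bash
 python3 q.py
```

```text
t 30.15 psi -0.9122 J6 0.705 jt6 0.333 F [0.6 0.9 2.9] T [0.039 0.081 0.157] p [ 0.5095 -0.0492  0.1228] w 0.02229602405005167 turned 3.111
```

send_rows:
  increments:
    - [-1,0.0001,0,0,0.02]
    - [-1,0.0001,0,0,0.04]
    - [-1,0.0001,0,0,0.04]

```text
time: 30.4
tool_pos: [0.5095, -0.0492, 0.1228]
ee_rot: [-1.829, 1.571, 1.931]
wrist_force: [0.7, 1.0, 2.4]
width: 0.0225
```

```bash
 python3 q.py
```

```text
t 30.4 psi -0.9522 J6 0.745 jt6 0.333 F [0.7 1.  2.4] T [0.06  0.085 0.202] p [ 0.5095 -0.0492  0.1228] w 0.022460872916062545 turned 3.151
```

send_rows:
  increments:
    - [-1,0,0,0,0.02]
    - [-1,0,0,0,0.04]
    - [-1,0,0,0,0.04]

```text
time: 30.65
tool_pos: [0.5095, -0.0492, 0.1227]
ee_rot: [-1.858, 1.571, 1.862]
wrist_force: [0.7, 0.5, 2.7]
width: 0.022
```

```bash
 python3 q.py
```

```text
t 30.65 psi -0.9922 J6 0.785 jt6 0.333 F [0.7 0.5 2.7] T [0.095 0.087 0.164] p [ 0.5095 -0.0492  0.1227] w 0.021954182926648802 turned 3.191
```

send_rows:
  increments:
    - [-1,0,0,0,0.02]
    - [-1,0,0,0,0.04]
    - [-1,0,0,0,0.04]

```text
time: 30.9
tool_pos: [0.5095, -0.0492, 0.1227]
ee_rot: [-2.592, 1.571, 1.088]
wrist_force: [0.5, 0.9, 2.3]
width: 0.0222
```

```bash
 python3 q.py
```

```text
t 30.9 psi -1.032 J6 0.825 jt6 0.4 F [0.5 0.9 2.3] T [0.055 0.056 0.326] p [ 0.5095 -0.0492  0.1227] w 0.022204961561525273 turned 3.231
```

send_rows:
  increments:
    - [-1,0,0,0,0]
    - [-1,0,0,0,0]

```text
time: 31.07
tool_pos: [0.5095, -0.0492, 0.1227]
ee_rot: [-2.021, 1.571, 1.66]
wrist_force: [0.7, 0.8, 2.8]
width: 0.0225
```

```bash
 python3 q.py
```

```text
t 31.07 psi -1.031 J6 0.824 jt6 0.257 F [0.7 0.8 2.8] T [0.042 0.127 0.265] p [ 0.5095 -0.0492  0.1227] w 0.022489473514451776 turned 3.229
```

send_rows:
  increments:
    - [-1,0,0,0,0.007]
    - [-1,0,0,0,0.007]

```text
time: 31.23
tool_pos: [0.5095, -0.0492, 0.1228]
ee_rot: [-2.712, 1.571, 0.962]
wrist_force: [0.4, -0.3, 1.6]
width: 0.0222
```

```bash
 python3 q.py
```

```text
t 31.23 psi -1.0383 J6 0.831 jt6 0.313 F [ 0.4 -0.3  1.6] T [0.066 0.129 0.288] p [ 0.5095 -0.0492  0.1228] w 0.022196057242622424 turned 3.237
```

send_rows:
  increments:
    - [-1,0,0,0,0.01]
    - [-1,0,0,0,0.01]
    - [-1,0,0,0,0.01]

```text
time: 31.48
tool_pos: [0.5095, -0.0492, 0.1227]
ee_rot: [-1.199, 1.571, 2.465]
wrist_force: [1.2, -0.3, 2.6]
width: 0.0222
```

```bash
 python3 q.py
```

```text
t 31.48 psi -1.048 J6 0.841 jt6 0.301 F [ 1.2 -0.3  2.6] T [0.068 0.147 0.256] p [ 0.5095 -0.0492  0.1227] w 0.022236963878110166 turned 3.247
```

```bash
 python3 - <<'E'
from h import *
for i in range(5):
    robot.snapshot('wrist');o=robot.get_obs();print(np.round(o['wrist_torque'],3),round(o['joint_torque'][5],3),round(o['joint_positions'][5],4))
snap('wrist','w17.png')
E
```

```text
[0.06  0.085 0.3  ] 0.293 0.8408
[0.086 0.144 0.295] 0.291 0.8408
[0.013 0.158 0.35 ] 0.29 0.8408
[0.097 0.091 0.292] 0.29 0.8408
[0.07  0.104 0.264] 0.29 0.8409
```

View pics/w17.png

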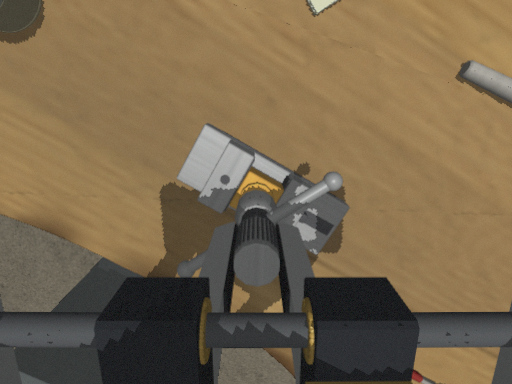

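send_rows:
  increments:
    - [-1,0,0,0,0.01]
    - [-1,0,0,0,0.02]
    - [-1,0,0,0,0.02]

```text
time: 32.03
tool_pos: [0.5095, -0.0492, 0.1227]
ee_rot: [-1.966, 1.571, 1.677]
wrist_force: [0.5, 0.1, 2.0]
width: 0.0223
```

```bash
 python3 - <<'E'
from h import *
for i in range(5):
    robot.snapshot('wrist');o=robot.get_obs();print(np.round(o['wrist_torque'],3),round(o['joint_torque'][5],3),round(o['joint_positions'][5],4))
E
```

```text
[0.066 0.106 0.306] 0.343 0.8609
[0.039 0.1   0.289] 0.324 0.8608
[-0.018  0.051  0.316] 0.318 0.8608
[0.079 0.03  0.284] 0.317 0.8608
[0.045 0.076 0.368] 0.316 0.8608
```

send_rows:
  increments:
    - [-1,0,0,0,-0.03]
    - [-1,0,0,0,-0.07]
    - [-1,0,0,0,-0.1]
    - [-1,0,0,0,-0.1]
    - [-1,0,0,0,-0.1]

```text
time: 32.7
tool_pos: [0.5095, -0.0492, 0.1227]
ee_rot: [-2.322, 1.571, 1.421]
wrist_force: [-0.4, 1.2, 1.9]
width: 0.0222
```

```bash
 python3 q.py
```

```text
t 32.7 psi -0.9692 J6 0.762 jt6 0.038 F [-0.4  1.2  1.9] T [ 0.062  0.105 -0.002] p [ 0.5095 -0.0492  0.1227] w 0.0222040557042519 turned 3.168
```

send_rows:
  increments:
    - [-0.4,0,0,0,0]
    - [0,0,0,0,0]
    - [0.2,0,0,0,0]
    - [0.3,0,0,0,0]
    - [0.3,0,0,0,0]

```text
time: 33.12
tool_pos: [0.5093, -0.0492, 0.1225]
ee_rot: [-0.842, 1.57, 2.902]
wrist_force: [0.3, 0.1, 0.3]
width: 0.0513
```

send_rows:
  increments:
    - [0.3,-0.01,0,0,0]
    - [0.3,-0.03,0,0,0]
    - [0.3,-0.06,0,0,0]
    - [0.3,-0.09,0,0,0]
    - [0.3,-0.12,0,0,0]

```text
time: 33.53
tool_pos: [0.5092, -0.0492, 0.2447]
ee_rot: [2.462, 1.571, -0.077]
wrist_force: [0.5, 0.0, 0.2]
width: 0.0614
```

send_rows:
  increments:
    - [0.3,0,0,0,0]
    - [0.3,0,0,0,0]
    - [0.3,0,0,0,0]

```text
time: 33.78
tool_pos: [0.5093, -0.0492, 0.2426]
ee_rot: [-0.993, 1.57, 2.751]
wrist_force: [-1.0, 0.6, -0.0]
width: 0.0614
```

```bash
 python3 q.py; python3 - <<'E'
from h import *
snap('wrist','w18.png');s=snap('scene','s18.png');snap('top','t18.png')
u,v=map(int,proj(s,[.51,-.05,.1]));a=cv2.resize(s['image'][v-30:v+30,u-35:u+35],None,fx=10,fy=10,interpolation=cv2.INTER_CUBIC);cv2.imwrite('pics/s18z.png',a[:,:,::-1])
E
```

```text
t 33.78 psi -0.9681 J6 0.761 jt6 0.001 F [-1.   0.6 -0. ] T [-0.022  0.051 -0.02 ] p [ 0.5093 -0.0492  0.2426] w 0.06135589863822942 turned 3.167
```

View pics/w18.png

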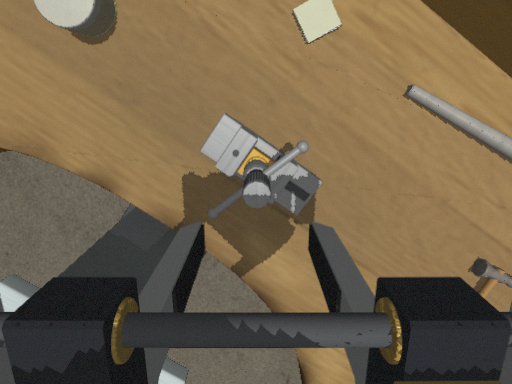

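View pics/s18z.png

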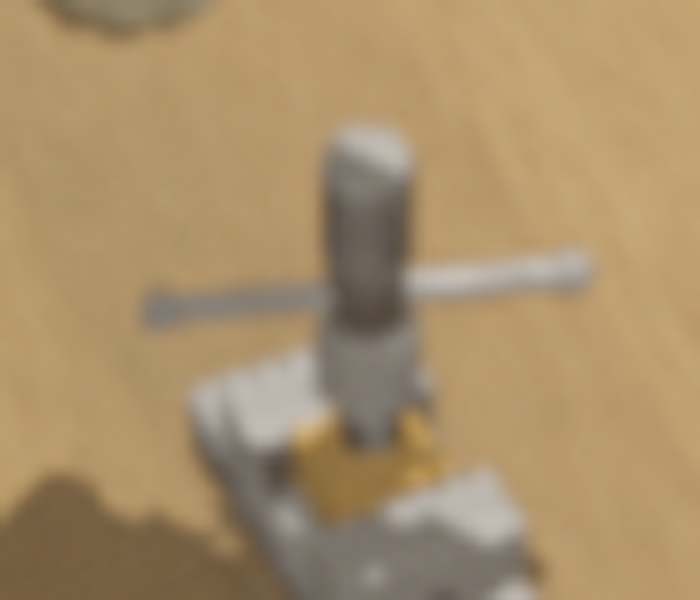

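```bash
 python3 - <<'E'
from h import *
t=load('t18');t0=load('top0')
d=cv2.absdiff(t['image'],t0['image']).max(2)
for n,(u,v) in dict(salve=(180,224),pad=(265,171),round=(128,226)).items(): print(n,d[v-14:v+14,u-14:u+14].mean())
print(robot.close_job())
E
```

```text
salve 10.618622448979592
pad 10.690051020408163
round 9.654336734693878
the job is handed in; nothing more can be done
None
```

The tap is run in to the bottom of the hole and the wrench is left standing on it. I handed the job in at about 34 s of the 72 s allowed; no verdict was reported.

**What I did:**
- I gripped the wrench by its head and set it about 13 mm onto the tap's square. At first contact it pushed sideways with about 2.5 N, so I shifted it until that load was gone.
- I turned in about 0.48 turn, backed off to about 0.27, turned in to about 0.72 and backed off to about 0.51.
- I then released the wrench, turned the hand back half a turn and regripped. After that I fed the tap in at 0.04 rad a step until the torque rose at about 0.99 turn.
- The turn figures come from the joint angles, with about ±0.03 turn of play in the socket.

**Last checks:**
- **Bottomed:** the torque held at about 0.3 N m with the arm still, against about 0.19 in free turning. The estimated wind-up was about 0.053 rad against the 0.08 limit. In the last two small steps the torque rose less than the tap's stiffness alone would give. I put that down to give in the grip, so the bottom is judged from the steady torque, not seen.
- **Side load:** the wrist readings put it at about 3 N at most.
- **Wrench:** I undid the torque to zero before letting go. The pictures afterwards show it upright on the tap, with the gripper clear above it.
- **Other things on the bench:** the wrist picture after release shows the pad and the salve tin, but I did not measure their positions. Comparing the overhead pictures from start and end gave about the same small brightness difference (10 to 11 grey levels) at the salve tin, pad and round tin. That suggests noise or lighting rather than movement, but it was only a rough check.

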